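Hold the shutter key over

TASK

The roller shutter of the breakfast bar runs only while its key is held turned: pull the sprung dust cover of the key switch box out to its stop by its tab, so that it stays out and bares the keyway. Then take the key with the rectangular head from the key stand, push it fully home through the sticky pins (wiggle it if it binds), turn it clockwise as far as it goes, about a quarter turn, and finish still gripping it, held turned against its return spring. Leave the round-headed key in the stand and do not disturb the other things on the counter.

Things in the scene. Friction and masses are not known exactly. Their poses are not given: they have to be found in the camera images.
- switch_box: Fixed grey metal box, 140 x 90 mm on plan and 65 mm high. Its origin is on the table directly under the keyway's axis; the box reaches 90 mm to its -x side, 50 mm to its +x side and 45 mm to either y side. On top a steel dust cover slides between two low aluminium rails (4 mm high, 34 mm either side of the middle), along the box's x axis
- tab (a point): Centre of the black upright tab on the dust cover, 24 mm above the box's top. The tab is 10 mm thick along x, 32 mm wide along y and rises from 5 to 41 mm above the box's top; the cover plate below it (60 mm wide) has its top 5 mm above the box's top. The cover opens along this point's -x axis. With the cover shut the tab's centre is 30 mm to the box's -x side of the keyway's axis, fully out 70 mm
- cover (a joint): How far the dust cover is pulled out, in m: 0 shut (covers the keyway), 0.040 at its stop. An over-centre spring pulls it shut with about 4 N at first, easing to nothing at about 0.024, then pushes it on out to the stop and keeps it there
- cylinder (a joint): Turn of the brass lock cylinder in rad: 0 at rest, growing clockwise seen from above, stop at 1.4. A spring (about 0.07 N m at the stop) turns it back when let go
- keyway (a point): Mouth of the keyway, in the middle of the cylinder's flush top face, on its axis, 65 mm above the table. x runs along the slot, z up; turns with the cylinder. The slot is 19 mm along x, 7 mm along y and 34 mm deep, vertical; at rest its x is along the box's x. Two pairs of sticky sprung round pins, 11 and 21 mm down, narrow it to about 3 mm; pushing the key between them takes roughly 5 to 10 N at each pair. The slot takes the key either way round
- key_head (a point): Centre of the rectangular head of the wanted key: black plastic, 34 mm wide (x), 10 mm thick (y), 40 mm high (z). The key stands blade down in the stand. Under the head a collar 34 x 18 mm, 6 mm high, whose underside lies 26 mm below this point and is what rests on the stand or, fully home, on the cylinder; under that a steel blade 16 mm wide (x), 5 mm thick (y), 30 mm long with a rounded, narrowed tip. z points from tip to head. Mass about 50 g
- key_tip (a point): Lower end of that key's blade, 56 mm below the centre of its head, on its middle line; same axes
- round_head (a point): Centre of the round head of the other key, a disc 40 mm across and 10 mm thick, 60 mm above its tip; otherwise like the wanted key. To be left in the stand
- round_key: The round-headed key itself; origin at its blade's lower end
- key_stand: Fixed wooden block, 60 mm (x) by 130 mm (y), 45 mm high, origin at the centre of its underside. Two slots of 11 x 21 mm, 32 mm to either y side of the middle, hold the two keys, in either order, with their heads' width along the block's y axis and 30 mm of blade in the slot
- bowl: Small glass bowl, 110 mm across, 50 mm high; origin under its centre
- pastry_wheel: White plastic pastry wheel lying flat, 166 mm long, 52 mm wheel, 21 mm high; origin near the wheel
- scraper: Stainless dough scraper lying flat, about 95 x 124 mm, 19 mm high; origin under its blade
- sugar_jar: Glass jar with steel lid, 76 mm across, 110 mm high; origin under its centre
- mug: White mug, 80 mm across, 90 mm high; origin under its centre
- salt_pot: White ceramic salt pot, 44 mm across, 60 mm high; origin under its centre
Mind the look-alikes: they are no part of the job. What is shaped like the switch_box but red is not meant.

How it is judged:
By the outcome, as a careful person would: the job done as asked, in the order asked, and still so for the second after the job is handed in, while the arm keeps its last pose, push and grip.
It also fails if it takes over 64 s, if anything falls off the work surface, if the arm or the gripper's body presses on something with over 40 N, if the wrist force passes 120 N, or if a joint passes its speed limit or range.

ROBOT

A 6-joint arm with a two-finger parallel gripper is mounted at the origin on the work surface. World frame = base frame: x ahead of the robot, y to its left, z up, the work surface at z = 0. Lengths are in m, angles in rad, forces in N, time in s.
With the tool pointing down it reaches from about 0.35 to 0.975 m from the base axis. Payload 4.9 kg.
Tool frame: the origin (TCP) lies at the very end of the fingers, on their centre line; the grasp point (between the pads) lies 19 mm behind it; y points along the fingers, z is the direction in which the jaws open and shut, and the axes are right-handed (so a half turn about y gives the same grasp; the last joint's range is limited). The gripper opens to 85 mm and grips with 20 to 120 N. Pads are 22 mm wide; open, the fingers measure 114 mm over their backs; the gripper's body (76 mm by 85 mm) begins 54 mm behind the grasp point. The pads swing forward as they close: fully open they stand 13 mm farther back than shut.
Start: joints at [-1.277, 0.053, 1.613, -0, 1.476, -0.119], TCP at [0.251, -0.572, 0.209] pointing down, gripper open.
Joint ranges: [-3.01, 3.01], [-1.01, 2.22], [0.06, 2.58], [-1.02, 4.17], [0.09, 2.62], [-3.14, 3.14]. Speed limits (rad/s): [2.57, 2.57, 3.14, 3.14, 3.14, 3.14].

INTERFACE

Orientations are given as a rotation vector (axis times angle).
In Python, from station import monitor, viewer, ticket gives the robot as it stands.
- The arm moves only by the tool servo_tool, never from a script. Its argument "commands" is one flat list of numbers, 7 for each row, row after row: the turn, a rotation vector about the tool's x, y, z in rad, then the shift along the tool's x, y, z in cm, then the opening, from 0 (shut) to 1 (fully open). In form: [rx, ry, rz, dx, dy, dz, claw, rx, ry, rz, dx, dy, dz, claw, ...]. A call has 1 to 20 rows; each row shifts and turns the pose as measured when the row begins, along the tool's axes as they then stand; what a row does not reach is not made up. A row lasts 1/10 s, in which the tool goes at most 50 mm and 8.59 degrees, less where a joint would pass 70% of its speed; a pose out of reach is approached as far as the arm can. A call is refused whole if a number of a shift passes 5 or a number of a turn 0.15, either way. A call with a gripper value outside its range is refused whole. The fingers move at their own pace and stop on an object; "grip_force" is the grip in N (left out, the last holds). Time passes only in rows, so rows that do not move let the fingers close. It gives the time, the measured TCP pose, the force and the opening at its end, in the units of the state.
- monitor.get_obs(): the state, without advancing time (a new reading comes with each control period).
- viewer.get_image(name): name is "scene" or "top" or "wrist"; returns a dict with "frame" (400x640x3 uint8, red, green, blue), "depth" (400x640 float32, m along the optical axis (not along the pixel's ray), 0 where there is no reading), "camera_matrix" (3x3 intrinsics, pixels), "dist_coeffs" ([k1, k2, p1, p2, k3] as OpenCV has them; the pictures are not rectified), "cam_to_world" (4x4, takes a point from camera to world coordinates). Camera axes: x right, y down, z forward; pixel columns grow to the right and rows downward; lengths in m; the calibration is good to about 2 mm. A picture is of the moment at which its call begins.
- ticket.finish_job(): hands the job in, once; it reports no verdict.
The state is a dict: "t": time; "q": joint angles; "dq": joint speeds; "effort": joint torques, N m; "tool_pos": TCP position; "tool_rot": TCP orientation; "contact_force": force on the tool from outside, world axes, zero at the start; "wrist_torque": the same for the moment, N m; "opening": finger opening in m.
Only numpy, scipy, OpenCV 4.12 (cv2) and the standard library are available. Lean on these libraries where they do the work, as an engineer would, in place of code of your own. Each camera call takes 0.05 s, during which the arm holds its last target.

## Working session

There is one attempt and no reset: what is moved stays moved. The work goes in short steps, Python scripts to look and compute and a tool call to move; the robot and the scene stay as the last step left them, time stands still between calls to the robot, and variables do not carry over. Pictures are saved under pics/ and viewed, and the job is handed in when it is done.

Besides the shell and the picture viewer there is one more tool, called after "Emit:" in YAML: its name, and indented under it one key for each argument. servo_tool: Moves the arm, as the interface text tells. Its arguments: {"type":"object","properties":{"commands":{"type":"array","items":{"type":"number"}},"grip_force":{"type":"number"}},"required":["commands"]}

```bash
mkdir -p pics; ls; python3 - <<'E'
from station import monitor, viewer
import cv2
print(monitor.get_obs())
for n in ["scene","top"]:
    im=viewer.get_image(n); cv2.imwrite(f"pics/{n}0.png",im["frame"][:,:,::-1])
    print(n,im["camera_matrix"],im["dist_coeffs"],im["cam_to_world"])
E
```

```text
pics
{'t': 0.0, 'q': array([-1.27700849e+00,  5.33282952e-02,  1.61428041e+00, -2.26491692e-05,
        1.47600707e+00, -1.19013691e-01]), 'dq': array([-1.31483638e-03,  1.30051748e-03, -1.11372503e-03,  6.02522271e-04,
        5.67342306e-04, -6.87052692e-05]), 'effort': array([-1.05386684e-03, -3.93682015e+01, -3.70175743e+01, -2.13265030e-04,
        7.13513742e-03, -1.20987960e-05]), 'tool_pos': array([ 0.25052796, -0.57186515,  0.20748889]), 'tool_rot': array([-0.41773869,  1.99616973, -1.99206762]), 'contact_force': array([-0.10511187,  0.34185662, -0.56074166]), 'wrist_torque': array([0.01118797, 0.02002078, 0.00804176]), 'opening': 0.0853505704532304}
scene [[481.03342492   0.         320.02227374]
 [  0.         481.03342492 192.97265962]
 [  0.           0.           1.        ]] [-0.05564286  0.          0.          0.          0.        ] [[-0.44761265  0.47475231 -0.75779493  1.45769497]
 [ 0.89410126  0.25184958 -0.37034407  0.4472642 ]
 [ 0.01502864 -0.84331609 -0.5372077   0.71934449]
 [ 0.          0.          0.          1.        ]]
top [[396.94283506   0.         311.83120687]
 [  0.         396.94283506 196.61891405]
 [  0.           0.           1.        ]] [0.00566085 0.         0.         0.         0.        ] [[ 0.08001261 -0.97483782  0.20806059  0.34970447]
 [-0.99678946 -0.07886923  0.01379897  0.0020325 ]
 [ 0.00295782 -0.2084967  -0.9780186   1.11582177]
 [ 0.          0.          0.          1.        ]]
```

View pics/scene0.png

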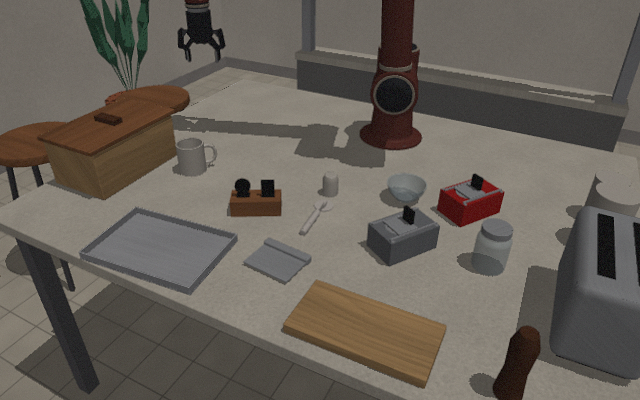

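View pics/top0.png

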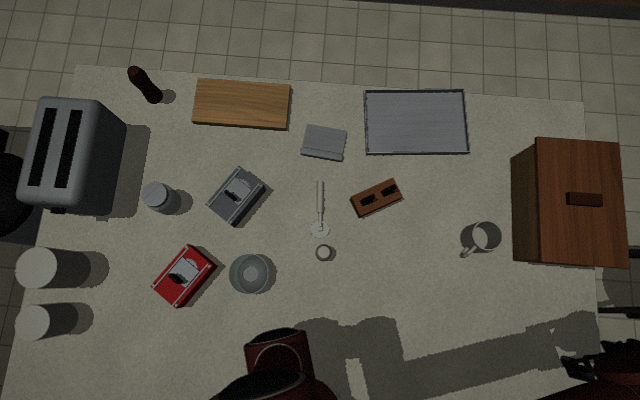

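The scene view shows the grey box near (403,235), the stand at (256,203) with the round key on the left and the rectangular key at (267,187). In the top view the box is at (237,195) and the stand at (376,197). I'll enlarge both.

```bash
cat > h.py <<'E'
from station import monitor, viewer
import cv2, numpy as np
from scipy.spatial.transform import Rotation as R
def px2w(im,u,v,z=None,d=None):
    K=im["camera_matrix"];T=im["cam_to_world"]
    p=cv2.undistortPoints(np.array([[[u,v]]],float),K,im["dist_coeffs"])[0,0]
    r=T[:3,:3]@np.array([p[0],p[1],1]);
    if z is not None: s=(z-T[2,3])/r[2]
    else: s=d if d else im["depth"][int(round(v)),int(round(u))]
    return T[:3,3]+s*r
def w2px(im,P):
    T=np.linalg.inv(im["cam_to_world"])
    q,_=cv2.projectPoints(np.array(P,float).reshape(-1,1,3),cv2.Rodrigues(T[:3,:3])[0],T[:3,3],im["camera_matrix"],im["dist_coeffs"])
    return q[:,0]
def crop(im,u0,v0,u1,v1,f,name):
    c=im["frame"][v0:v1,u0:u1,::-1]
    c=cv2.resize(c,None,fx=f,fy=f,interpolation=cv2.INTER_CUBIC)
    c=np.clip(c.astype(float)*1.5,0,255).astype(np.uint8)
    cv2.imwrite("pics/"+name+".png",c)
def pose():
    o=monitor.get_obs(); return o, np.array(o["tool_pos"]), R.from_rotvec(o["tool_rot"])
E
python3 - <<'E'
from h import *
im=viewer.get_image("top")
crop(im,195,155,275,235,7,"tb"); crop(im,340,165,420,225,8,"ts")
im=viewer.get_image("scene")
crop(im,355,195,450,270,8,"sb"); crop(im,220,165,295,225,8,"ss")
E
```

```text
(no output)
```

View pics/tb.png

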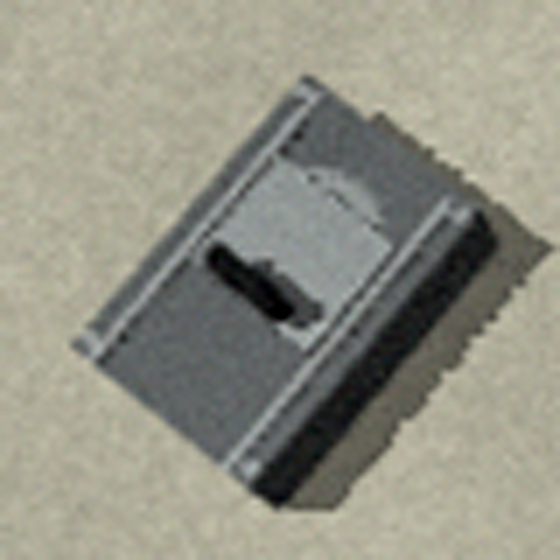

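View pics/ts.png

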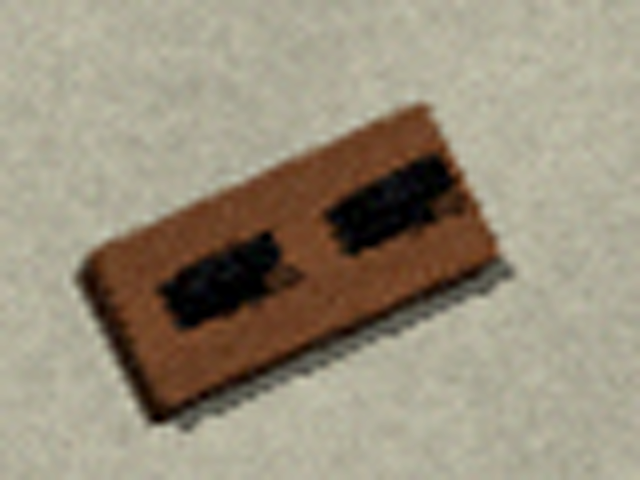

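View pics/sb.png

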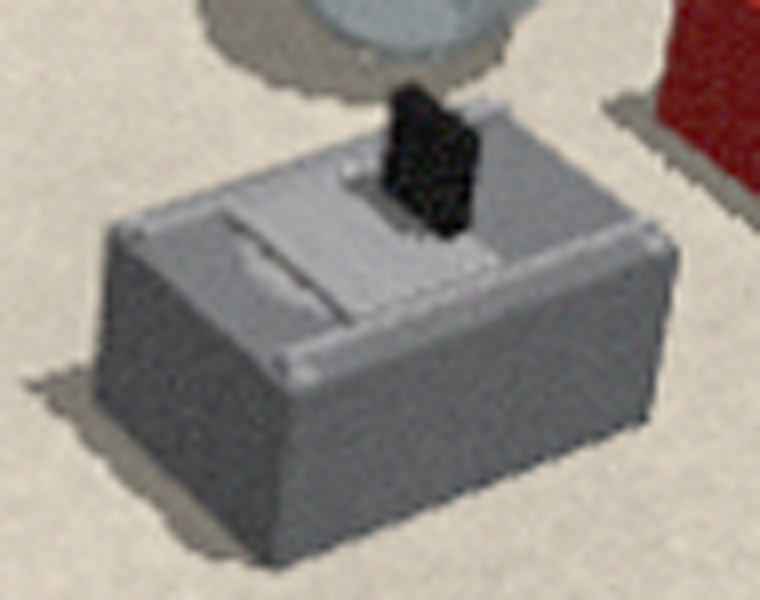

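View pics/ss.png

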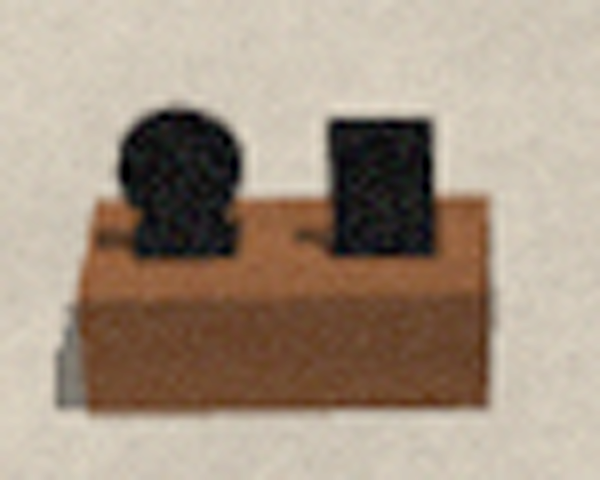

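```bash
cat > fit.py <<'E'
from h import *
from scipy.optimize import least_squares
def fit(obs,x0,f):
    # obs: list of (im, off, pix, local)
    def res(p):
        c,s=np.cos(p[2]),np.sin(p[2]);o=[]
        for im,off,sc,pix,loc in obs:
            P=[p[0]+c*loc[0]-s*loc[1],p[1]+s*loc[0]+c*loc[1],loc[2]]
            o+=list(w2px(im,P)[0]-(np.array(off)+(np.array(pix)+.5)/sc-.5))
        return np.array(o)
    r=least_squares(res,x0,loss="soft_l1"); return r.x,res(r.x).reshape(-1,2)
E
python3 - <<'E'
from fit import *
t=viewer.get_image("top");s=viewer.get_image("scene")
h=.065
ob=[(t,(195,155),7,p,l) for p,l in [((75,345),(-.09,.045,h)),((305,78),(.05,.045,h)),((487,213),(.05,-.045,h)),((256,486),(-.09,-.045,h))]]
ob2=[(s,(355,195),8,p,l) for p,l in [((110,230),(.05,-.045,h)),((287,385),(.05,.045,h)),((678,250),(-.09,.045,h)),((278,565),(.05,.045,0)),((650,418),(-.09,.045,0)),((97,395),(.05,-.045,0))]]
for o in (ob,ob2,ob+ob2):
    x,r=fit(o,[.5,.1,-.7],1);print("box",x.round(4),r.round(1).tolist())
h=.045
ob=[(t,(340,165),8,p,l) for p,l in [((90,250),(.03,.065,h)),((428,103),(.03,-.065,h)),((496,255),(-.03,-.065,h)),((160,402),(-.03,.065,h))]]
ob2=[(s,(220,165),8,p,l) for p,l in [((490,290),(.03,.065,h)),((80,300),(.03,-.065,h)),((97,200),(-.03,-.065,h)),((490,197),(-.03,.065,h)),((88,410),(.03,-.065,0)),((488,405),(.03,.065,0))]]
for o in (ob,ob2,ob+ob2):
    x,r=fit(o,[.5,-.1,.3],1);print("stand",x.round(4),r.round(1).tolist())
print(px2w(t,*(np.array([225,280])/8+[340,165]),z=.117))
for im in(t,): print(px2w(im,195+250/7,155+285/7,z=.106),)
E
```

```text
box [ 0.5794  0.2142 -0.582 ] [[-0.1, 0.5], [0.6, -0.8], [-0.1, -0.5], [-0.4, 0.7]]
box [ 0.5777  0.2159 -0.5909] [[-0.3, -1.4], [0.9, 0.5], [0.7, -0.8], [-0.8, 0.6], [0.1, 0.2], [-0.5, -0.0]]
box [ 0.5786  0.2153 -0.5849] [[-0.6, 0.6], [0.3, -0.5], [-0.5, -0.2], [-1.0, 1.0], [-0.6, -1.2], [0.7, 0.7], [0.3, -0.8], [-1.0, 0.8], [-0.3, 0.2], [-0.9, 0.2]]
stand [ 0.5936 -0.1602  0.4903] [[-0.4, -0.4], [-0.3, -0.1], [0.7, 0.2], [0.0, 0.3]]
stand [ 0.5932 -0.1604  0.5162] [[-0.2, 0.2], [-0.4, -0.2], [-0.1, -0.3], [0.2, -0.7], [0.1, 0.5], [0.6, 0.3]]
stand [ 0.5934 -0.1602  0.5005] [[-0.4, -0.1], [-0.5, -0.3], [0.7, -0.0], [0.2, 0.5], [-0.4, 0.5], [-0.6, -0.4], [0.1, -0.5], [0.4, -0.5], [-0.0, 0.4], [0.4, 0.6]]
[ 0.56500025 -0.12873316  0.117     ]
[0.54991903 0.22670826 0.106     ]
```

```bash
cat >> h.py <<'E'
def go(target,yaw):
    o,p,r=pose(); M=r.as_matrix()
    z=np.array([np.cos(yaw),np.sin(yaw),0]);y=np.array([0,0,-1.]);x=np.cross(y,z)
    G=np.stack([x,y,z],1)
    cy=np.arctan2(M[1,2],M[0,2])
    print("t",round(o["t"],2),"tcp",p.round(4),"jawyaw",round(cy,3),"q",o["q"].round(2),"F",o["contact_force"].round(1),"op",round(o["opening"],4))
    print("tool y",M[:,1].round(4))
    print("shift cm (cur axes)",(M.T@(np.array(target)-p)*100).round(2),"turn",R.from_matrix(M.T@G).as_rotvec().round(3),"shift in goal axes",(G.T@(np.array(target)-p)*100).round(2))
E
python3 - <<'E'
from h import *
import sys
b=np.array([.5786,.2153]);a=-.585
tab=b-.03*np.array([np.cos(a),np.sin(a)]);print(tab)
go([*tab,.24],a)
go([*tab,.24],a+np.pi)
E
```

```text
[0.55358864 0.23186598]
t 0.3 tcp [ 0.2507 -0.5723  0.2083] jawyaw -1.158 q [-1.28  0.05  1.61 -0.    1.48 -0.12] F [-0.4 -0.1 -1.2] op 0.0852
tool y [-2.e-04  6.e-04 -1.e+00]
shift cm (cur axes) [-60.01  -3.13 -61.51] turn [ 0.001 -0.573 -0.   ] shift in goal axes [-83.77  -3.17 -19.15]
t 0.3 tcp [ 0.2507 -0.5723  0.2083] jawyaw -1.158 q [-1.28  0.05  1.61 -0.    1.48 -0.12] F [-0.4 -0.1 -1.2] op 0.0852
tool y [-2.e-04  6.e-04 -1.e+00]
shift cm (cur axes) [-60.01  -3.13 -61.51] turn [0.000e+00 2.569e+00 1.000e-03] shift in goal axes [83.77 -3.17 19.15]
```

Emit:
servo_tool:
  commands: [0, 0, 0, -3, -0.4, -3.05, 1, 0, 0, 0, -3, -0.4, -3.05, 1, 0, 0, 0, -3, -0.4, -3.05, 1, 0, 0, 0, -3, -0.4, -3.05, 1, 0, 0, 0, -3, -0.4, -3.05, 1, 0, 0, 0, -3, -0.4, -3.05, 1, 0, 0, 0, -3, -0.4, -3.05, 1, 0, 0, 0, -3, -0.4, -3.05, 1, 0, 0, 0, -3, 0, -3.05, 1, 0, 0, 0, -3, 0, -3.05, 1, 0, 0, 0, -3, 0, -3.05, 1, 0, 0, 0, -3, 0, -3.05, 1, 0, 0, 0, -3, 0, -3.05, 1, 0, 0, 0, -3, 0, -3.05, 1, 0, 0, 0, -3, 0, -3.05, 1, 0, 0, 0, -3, 0, -3.05, 1, 0, 0, 0, -3, 0, -3.05, 1, 0, 0, 0, -3, 0, -3.05, 1, 0, -0.14, 0, 0, 0, 0, 1, 0, -0.14, 0, 0, 0, 0, 1]

```text
t: 2.3
tool_pos: [0.5356, 0.1765, 0.2429]
tool_rot: [-0.653, 1.81, -1.817]
contact_force: [-0.1, 0.2, -0.1]
opening: 0.0856
```

```bash
python3 - <<'E'
from h import *
go([.5536,.2319,.24],-.585)
E
```

```text
t 2.3 tcp [0.5356 0.1765 0.2429] jawyaw -0.872 q [ 0.19 -0.12  1.72 -0.    1.53  1.06] F [-0.1  0.2 -0.1] op 0.0856
tool y [ 9.1e-03 -3.0e-04 -1.0e+00]
shift cm (cur axes) [-4.94  0.31 -3.08] turn [-0.007 -0.287 -0.006] shift in goal axes [-5.61  0.29 -1.55]
```

Emit:
servo_tool:
  commands: [0, 0, 0, -2.45, 0, -1.55, 0.6, 0, 0, 0, -2.45, 0, -1.55, 0.6, 0, -0.14, 0, 0, 0, 0, 0.6, 0, -0.145, 0, 0, 0, 0, 0.6, -0.007, 0, -0.006, 0, 0, 0, 0.6]

```text
t: 2.8
tool_pos: [0.5532, 0.2353, 0.2422]
tool_rot: [-0.883, 1.618, -1.619]
contact_force: [0.2, 0.8, -0.3]
opening: 0.0512
```

```bash
python3 - <<'E'
from h import *
go([.5536,.2319,.081],-.585)
im=viewer.get_image("wrist"); cv2.imwrite("pics/w1.png",im["frame"][:,:,::-1])
print(im["camera_matrix"],im["dist_coeffs"],im["cam_to_world"])
E
```

```text
t 2.8 tcp [0.5532 0.2353 0.2422] jawyaw -0.574 q [ 0.28 -0.02  1.63 -0.    1.53  0.85] F [ 0.2  0.8 -0.3] op 0.0512
tool y [-0.0015 -0.002  -1.    ]
shift cm (cur axes) [ 0.22 16.12  0.22] turn [0.    0.011 0.003] shift in goal axes [ 0.26 16.12  0.22]
[[354.63487338   0.         316.01679445]
 [  0.         354.63487338 201.77414345]
 [  0.           0.           1.        ]] [-0.02082718  0.          0.          0.          0.        ] [[ 8.39865214e-01 -5.21145896e-01 -1.51767511e-01  5.91208262e-01]
 [-5.42794973e-01 -8.06468720e-01 -2.34482025e-01  2.96372641e-01]
 [-1.96405457e-04  2.79311938e-01 -9.60200397e-01  4.08858309e-01]
 [ 0.00000000e+00  0.00000000e+00  0.00000000e+00  1.00000000e+00]]
```

View pics/w1.png

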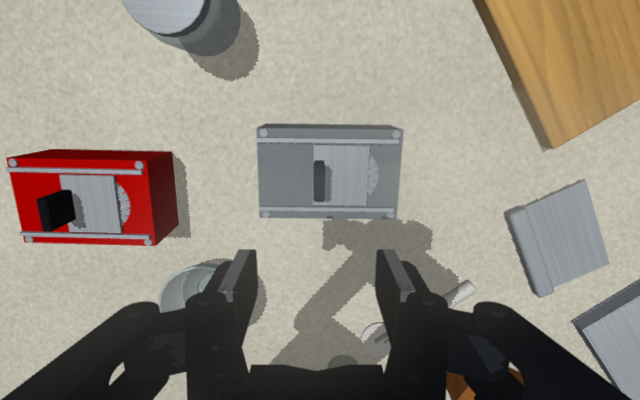

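```bash
python3 - <<'E'
from h import *
im=viewer.get_image("wrist"); crop(im,250,115,412,225,4.5,"w1c")
import pickle; pickle.dump(im,open("w1.pkl","wb"))
E
```

```text
(no output)
```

View pics/w1c.png

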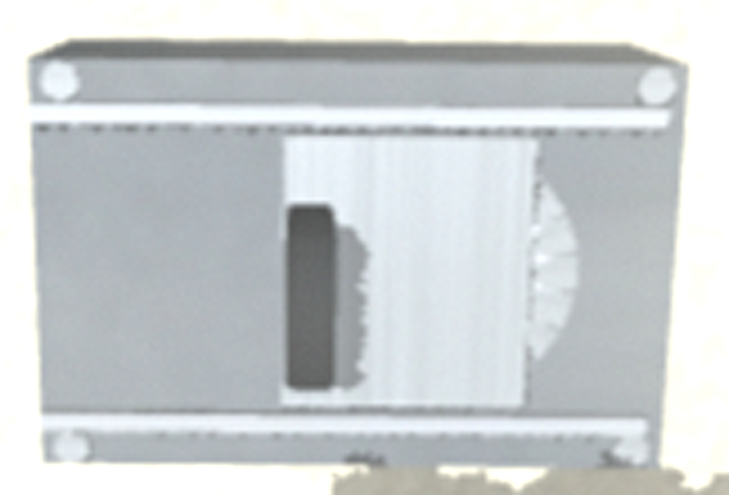

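```bash
python3 - <<'E'
from fit import *
import pickle
w=pickle.load(open("w1.pkl","rb"));h=.065
ob=[(w,(250,115),4.5,p,l) for p,l in [((30,60),(-.09,.045,h)),((687,65),(.05,.045,h)),((658,467),(.05,-.045,h)),((45,460),(-.09,-.045,h))]]
x,r=fit(ob,[.58,.21,-.58],1);print(x,r.round(1).tolist())
for p in [(287,205),(333,205),(310,385)]: print(px2w(w,250+p[0]/4.5,115+p[1]/4.5,z=.106))
c,s=np.cos(x[2]),np.sin(x[2])
for lx in (-.03,-.07): print("tab",x[:2]+lx*np.array([c,s]))
# tab center in local frame from top rim far edge
q=np.mean([px2w(w,250+p/4.5,115+205/4.5,z=.106)[:2] for p in(287,333)],0)-x[:2]
print("tab local",c*q[0]+s*q[1],-s*q[0]+c*q[1])
E
```

```text
[ 0.57921293  0.2178989  -0.58518397] [[-0.3, -0.2], [0.4, 0.0], [0.2, -0.0], [-0.3, 0.4]]
[0.56199401 0.25429383 0.106     ]
[0.56936801 0.24950102 0.106     ]
[0.54623135 0.22183289 0.106     ]
tab [0.55420461 0.23446949]
tab [0.52086019 0.2565636 ]
tab local -0.03005952813818618 0.0208671298766521
```

Emit:
servo_tool:
  commands: [0, 0.01, 0, 0, 4, 0.1, 0.5, 0, 0, 0, 0, 4, 0, 0.5, 0, 0, 0, 0, 4, 0, 0.5, 0, 0, 0, 0, 2.5, 0, 0.5]

```text
t: 3.3
tool_pos: [0.56, 0.2346, 0.1011]
tool_rot: [-0.849, 1.628, -1.636]
contact_force: [-0.0, 0.4, 0.2]
opening: 0.0429
```

```bash
python3 - <<'E'
from h import *
go([.5542,.2345,.081],-.585)
E
```

```text
t 3.3 tcp [0.56   0.2346 0.1011] jawyaw -0.6 q [ 0.28  0.09  1.76 -0.    1.28  0.88] F [-0.   0.4  0.2] op 0.0429
tool y [ 0.0138  0.0021 -0.9999]
shift cm (cur axes) [ 0.35  2.   -0.5 ] turn [-0.01  -0.015 -0.009] shift in goal axes [ 0.33  2.01 -0.48]
```

Emit:
servo_tool:
  commands: [-0.01, 0.015, -0.009, 0.35, 0, -0.5, 0.5, 0, 0, 0, 0, 0, 0, 0.5]

```text
t: 3.5
tool_pos: [0.5506, 0.233, 0.0967]
tool_rot: [-0.858, 1.655, -1.651]
contact_force: [0.3, -0.1, 0.4]
opening: 0.0426
```

```bash
python3 - <<'E'
from h import *
go([.5542,.2345,.081],-.585)
E
```

```text
t 3.5 tcp [0.5506 0.233  0.0967] jawyaw -0.621 q [0.28 0.09 1.77 0.   1.29 0.9 ] F [ 0.3 -0.1  0.4] op 0.0426
tool y [-0.009  -0.0021 -1.    ]
shift cm (cur axes) [-0.34  1.57  0.22] turn [ 0.006 -0.036  0.007] shift in goal axes [-0.32  1.57  0.22]
```

Emit:
servo_tool:
  commands: [0.005, -0.036, 0.007, -0.32, 0, 0.22, 0.5, 0, 0, 0, 0, 0, 0, 0.5]

```text
t: 3.7
tool_pos: [0.5559, 0.2346, 0.1002]
tool_rot: [-0.868, 1.626, -1.625]
contact_force: [-0.5, 0.0, 0.4]
opening: 0.043
```

```bash
python3 - <<'E'
from h import *
go([.5542,.2345,.081],-.585)
E
```

```text
t 3.7 tcp [0.5559 0.2346 0.1002] jawyaw -0.587 q [0.28 0.09 1.76 0.   1.29 0.86] F [-0.5  0.   0.4] op 0.043
tool y [ 0.0033  0.002  -1.    ]
shift cm (cur axes) [ 0.11  1.92 -0.14] turn [-0.002 -0.001 -0.003] shift in goal axes [ 0.1   1.92 -0.13]
```

Emit:
servo_tool:
  commands: [0, 0, 0, 0.1, 1.0, -0.14, 0.5, 0, 0, 0, 0, 0.9, 0, 0.5, 0, 0, 0, 0, 0, 0, 0.5]
  grip_force: 30

```text
t: 4.0
tool_pos: [0.5565, 0.2352, 0.0843]
tool_rot: [-0.859, 1.624, -1.627]
contact_force: [1.0, -0.4, -0.4]
opening: 0.0425
```

```bash
python3 - <<'E'
from h import *
go([.5542,.2345,.081],-.585)
im=viewer.get_image("wrist"); crop(im,180,60,460,400,2,"w2")
E
```

```text
t 4.0 tcp [0.5565 0.2352 0.0843] jawyaw -0.589 q [0.28 0.1  1.77 0.   1.25 0.87] F [ 1.  -0.4 -0.4] op 0.0425
tool y [ 0.0097  0.0038 -0.9999]
shift cm (cur axes) [ 0.19  0.32 -0.15] turn [-0.006 -0.004 -0.009] shift in goal axes [ 0.19  0.33 -0.15]
```

View pics/w2.png

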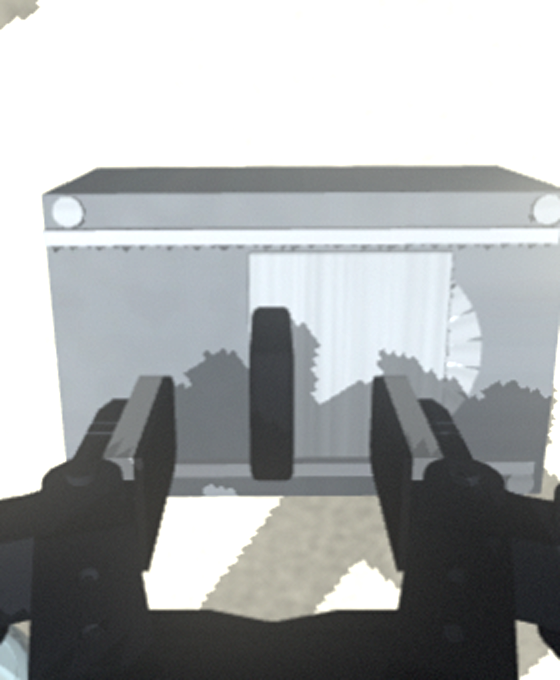

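Emit:
servo_tool:
  commands: [-0.006, 0, -0.009, 0.1, 0.2, -0.1, 0, 0, 0, 0, 0, 0, 0, 0, 0, 0, 0, 0, 0, 0, 0, 0, 0, 0, 0, 0, 0, 0]
  grip_force: 30

```text
t: 4.45
tool_pos: [0.5558, 0.2349, 0.083]
tool_rot: [-0.87, 1.628, -1.63]
contact_force: [-0.0, -0.6, 0.2]
opening: 0.0071
```

```bash
python3 - <<'E'
from h import *
go([.5542,.2345,.081],-.585)
E
```

```text
t 4.45 tcp [0.5558 0.2349 0.083 ] jawyaw -0.59 q [ 0.28  0.11  1.77 -0.    1.26  0.87] F [-0.  -0.6  0.2] op 0.0071
tool y [ 3.e-04 -9.e-04 -1.e+00]
shift cm (cur axes) [ 0.12  0.2  -0.11] turn [-0.001 -0.005  0.001] shift in goal axes [ 0.12  0.2  -0.11]
```

Emit:
servo_tool:
  commands: [0, 0, 0, 0, 0, -0.5, 0, 0, 0, 0, 0, 0, -0.8, 0, 0, 0, 0, 0, 0, -0.8, 0, 0, 0, 0, 0, 0, -0.8, 0, 0, 0, 0, 0, 0, -0.8, 0, 0, 0, 0, 0, 0, 0, 0]

```text
t: 5.05
tool_pos: [0.5224, 0.2574, 0.0833]
tool_rot: [-0.869, 1.628, -1.63]
contact_force: [-0.1, -0.1, -0.7]
opening: -0.0
```

```bash
python3 - <<'E'
from h import *
go([.5558-.04*np.cos(-.585),.2349+.04*np.sin(.585),.083],-.585)
im=viewer.get_image("wrist"); crop(im,180,60,460,400,2,"w3")
E
```

```text
t 5.05 tcp [0.5224 0.2574 0.0833] jawyaw -0.59 q [ 0.33  0.06  1.82 -0.    1.26  0.92] F [-0.1 -0.1 -0.7] op -0.0
tool y [ 1.e-03 -6.e-04 -1.e+00]
shift cm (cur axes) [0.03 0.03 0.02] turn [-0.001 -0.005 -0.   ] shift in goal axes [0.03 0.03 0.02]
```

View pics/w3.png

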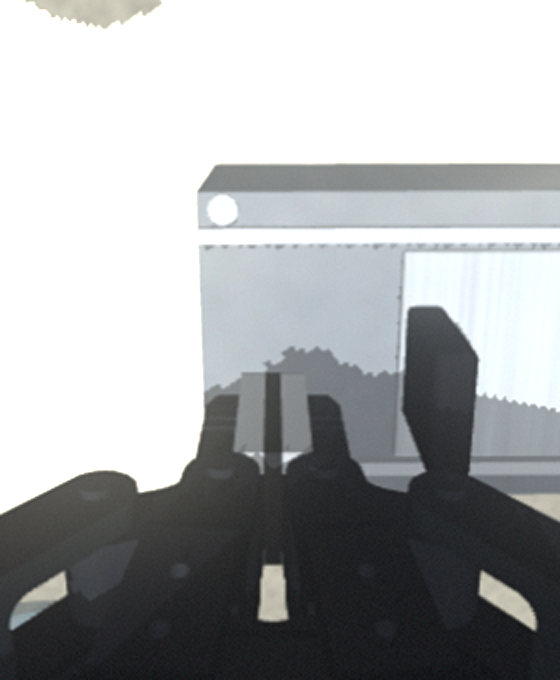

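```bash
python3 - <<'E'
from h import *
im=viewer.get_image("wrist")
o,p,r=pose();M=r.as_matrix()
f=lambda P:((w2px(im,P)-[180,60])*2).round(0).tolist()
print("tcp",f(p),"grasp",f(p-.019*M[:,1]))
b=np.array([.5792,.2179]);a=-.585;c,s=np.cos(a),np.sin(a)
for lx,ly,z in [(-.035,.016,.070),(-.035,.016,.106),(-.035,-.016,.106),(-.035,-.016,.07),(-.09,.045,.065)]:
    P=[b[0]+c*lx-s*ly,b[1]+s*lx+c*ly,z];print(lx,ly,z,f(P))
d=im["depth"]; print(d[(60+np.array([330,400,440,400])//2),(180+np.array([440,430,440,255])//2)])
for u,v in [(440,330),(420,312),(465,440),(255,400),(290,400),(255,440),(272,470)]:
    print((u,v),px2w(im,180+u//2,60+v//2).round(4))
E
```

```text
tcp [[279.0, 372.0]] grasp [[280.0, 405.0]]
-0.035 0.016 0.07 [[403.0, 302.0]]
-0.035 0.016 0.106 [[432.0, 351.0]]
-0.035 -0.016 0.106 [[424.0, 481.0]]
-0.035 -0.016 0.07 [[397.0, 411.0]]
-0.09 0.045 0.065 [[194.0, 191.0]]
[0.16534472 0.15732774 0.15827155 0.13596752]
(440, 330) [0.5629 0.2487 0.0943]
(420, 312) [0.5612 0.2491 0.0791]
(465, 440) [0.5541 0.2288 0.1075]
(255, 400) [0.5258 0.2701 0.1257]
(290, 400) [0.5317 0.2667 0.1267]
(255, 440) [0.5257 0.2694 0.1404]
(272, 470) [0.5264 0.2649 0.1444]
```

```bash
python3 - <<'E'
from h import *
im=viewer.get_image("wrist")
for v in range(364,400,4): print(v,px2w(im,180+128,60+v//2).round(4),px2w(im,180+145,60+v//2).round(4))
print(monitor.get_obs()["tool_pos"])
E
```

```text
364 [0.516  0.2562 0.0668] [0.524  0.2512 0.0677]
368 [0.5153 0.2551 0.0666] [0.5231 0.2496 0.0661]
372 [0.5262 0.2696 0.1119] [0.5323 0.2658 0.1123]
376 [0.5263 0.2697 0.1142] [0.532  0.2654 0.1133]
380 [0.5263 0.2695 0.1158] [0.5322 0.2659 0.1166]
384 [0.5264 0.2696 0.1181] [0.5322 0.2659 0.1185]
388 [0.5264 0.2696 0.1202] [0.5317 0.2653 0.1188]
392 [0.5263 0.2694 0.1216] [0.5319 0.2657 0.1216]
396 [0.5264 0.2695 0.1236] [0.5319 0.2658 0.1237]
[0.52370645 0.25670541 0.08358206]
```

```bash
python3 - <<'E'
from h import *
im=viewer.get_image("scene"); crop(im,340,100,490,240,4,"s3")
o,p,r=pose()
print(p,w2px(im,p),w2px(im,p+[0,0,.028]))
d=im["depth"]
E
```

```text
[0.5239475  0.25655464 0.08360638] [[421.95220869 212.1680996 ]] [[423.52189232 202.17406927]]
```

View pics/s3.png

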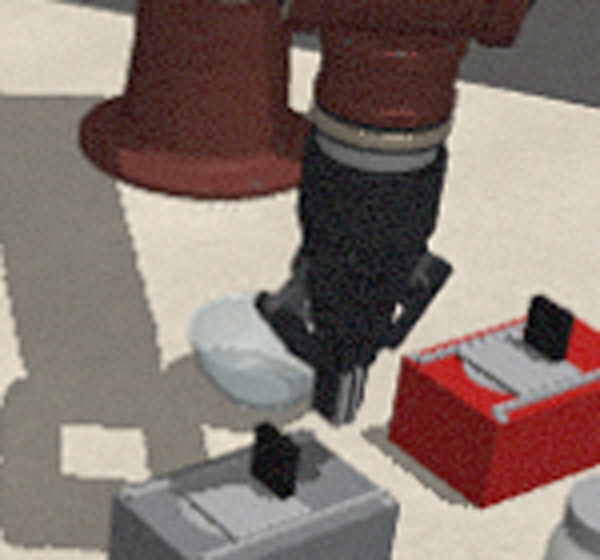

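```bash
python3 - <<'E'
from h import *
im=viewer.get_image("scene")
for u,v in [(320,385),(325,400),(330,410),(338,415),(345,405),(345,380)]: print((u,v),px2w(im,340+u//4,100+v//4).round(4))
im=viewer.get_image("top"); crop(im,180,130,300,240,6,"t3")
print(w2px(im,pose()[1]))
w=viewer.get_image("wrist")
for u in (250,280,300): print(px2w(w,180+u//2,60+150).round(4),px2w(w,180+u//2,60+188).round(4))
for u,v in [(300,130),(395,130),(450,190)]: print(px2w(w,u,v).round(4))
E
```

```text
(320, 385) [0.5388 0.2495 0.1349]
(325, 400) [0.5385 0.2531 0.125 ]
(330, 410) [0.5385 0.256  0.1204]
(338, 415) [0.5354 0.2603 0.1172]
(345, 405) [0.534  0.2638 0.123 ]
(345, 380) [0.5336 0.2615 0.1382]
[[220.00506495 206.1239989 ]]
[0.5259 0.272  0.0668] [0.5261 0.27   0.1145]
[0.5324 0.2671 0.0655] [0.5313 0.2665 0.1146]
[0.5371 0.2643 0.0663] [0.5346 0.2641 0.1143]
[0.5426 0.3059 0.0013]
[0.5973 0.2691 0.0008]
[0.5958 0.2399 0.0714]
```

View pics/t3.png

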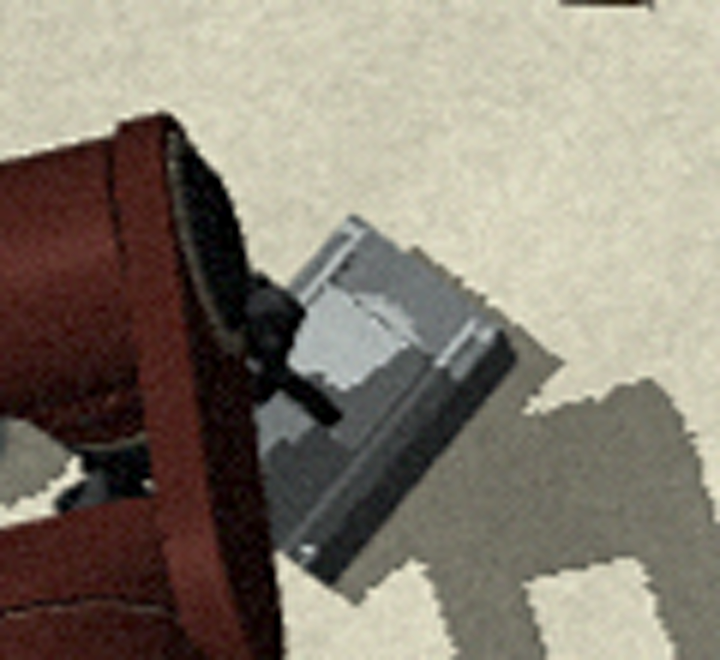

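The gripper closed on air. Depth from both the wrist and scene cameras puts the fingertips at z≈0.112, while the reported TCP is 0.084, so the real tips are about 28 mm higher than reported. I'll go back to the tab and grip it lower, watching the force.

Emit:
servo_tool:
  commands: [0, 0, 0, 0, -0.5, 0, 0.5, 0, 0, 0, 0, 0, 0, 0.5, 0, 0, 0, 0, 0, 2, 0.5, 0, 0, 0, 0, 0, 1.9, 0.5, 0, 0, 0, 0, 0, 0, 0.5]

```text
t: 5.9
tool_pos: [0.5599, 0.2326, 0.0897]
tool_rot: [-0.865, 1.627, -1.632]
contact_force: [0.1, -0.4, 1.0]
opening: 0.0426
```

```bash
python3 - <<'E'
from h import *
go([.5542,.2345,.058],-.585)
w=viewer.get_image("wrist"); crop(w,180,60,460,360,2,"w4")
s=viewer.get_image("scene"); crop(s,340,100,490,240,4,"s4")
E
```

```text
t 5.9 tcp [0.5599 0.2326 0.0897] jawyaw -0.592 q [ 0.27  0.11  1.76 -0.    1.27  0.86] F [ 0.1 -0.4  1. ] op 0.0426
tool y [ 3.8e-03 -8.0e-04 -1.0e+00]
shift cm (cur axes) [ 0.16  3.17 -0.59] turn [-0.004 -0.007 -0.001] shift in goal axes [ 0.16  3.17 -0.58]
```

View pics/w4.png

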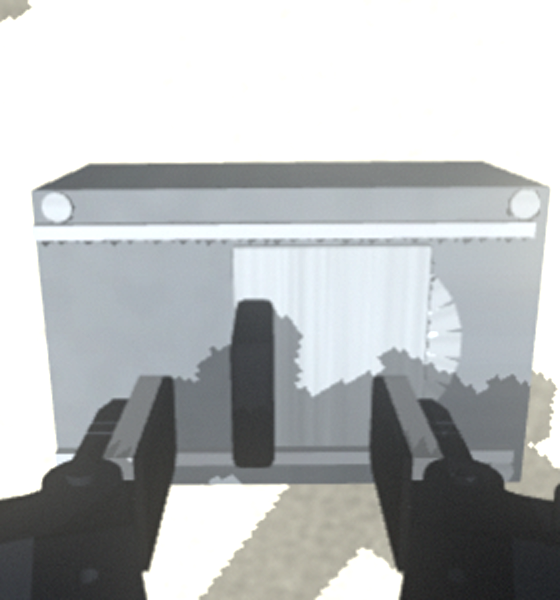

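View pics/s4.png

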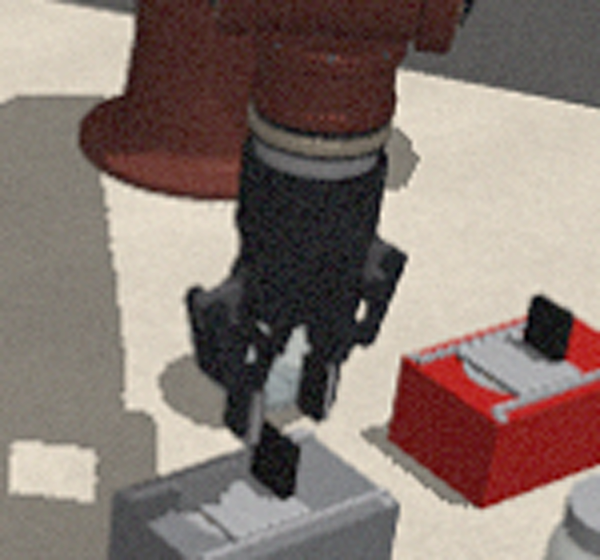

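```bash
python3 - <<'E'
from h import *
s=viewer.get_image("scene"); t=viewer.get_image("top"); crop(t,180,130,300,240,6,"t4")
o,p,r=pose();M=r.as_matrix()
print(px2w(t,180+330/6,130+410/6,z=.111), "earlier tcp .5237 .2567")
w=viewer.get_image("wrist")
# pad inner faces points cloud: gather points within box near tcp
u,v=np.meshgrid(np.arange(150,470),np.arange(200,400));
d=w["depth"][200:400,150:470]
pts=cv2.undistortPoints(np.stack([u.ravel(),v.ravel()],1).astype(float).reshape(-1,1,2),w["camera_matrix"],w["dist_coeffs"])[:,0]
P=np.c_[pts,np.ones(len(pts))]*d.ravel()[:,None]
T=w["cam_to_world"];P=P@T[:3,:3].T+T[:3,3]
L=(P-p)@M   # tool coords
sel=(np.abs(L[:,0])<.05)&(L[:,1]<-.0)&(abs(L[:,2])<.06)&(d.ravel()<.2)&(d.ravel()>0)
for lo in range(-70,10,5):
    k=sel&(L[:,1]*1000>=lo)&(L[:,1]*1000<lo+5)
    if k.sum(): print(lo,k.sum(),"x",L[k,0].min().round(4),L[k,0].max().round(4),"z",L[k,2].min().round(4),L[k,2].max().round(4))
E
```

```text
[0.54294316 0.21372239 0.111     ] earlier tcp .5237 .2567
-70 584 x -0.0152 0.0017 z -0.0503 0.0429
-65 1217 x -0.0129 0.0103 z -0.0292 0.0303
-60 648 x -0.0131 0.0103 z -0.0363 0.0337
-55 728 x -0.013 0.0101 z -0.0363 0.0336
-50 624 x -0.013 0.0101 z -0.0361 0.0336
-45 580 x -0.013 0.0102 z -0.0363 0.0336
-40 508 x -0.013 0.0099 z -0.036 0.0335
-35 382 x -0.0129 0.01 z -0.0347 0.0321
-30 121 x -0.012 0.0086 z -0.0284 0.0263
-25 1 x -0.0028 -0.0028 z -0.0035 -0.0035
-20 1372 x -0.0154 0.0167 z -0.0078 0.002
-15 78 x -0.0154 -0.0128 z -0.0078 0.002
-10 71 x -0.0153 -0.0126 z -0.0079 0.0021
-5 63 x -0.0152 -0.0134 z -0.0077 0.0017
```

View pics/t4.png

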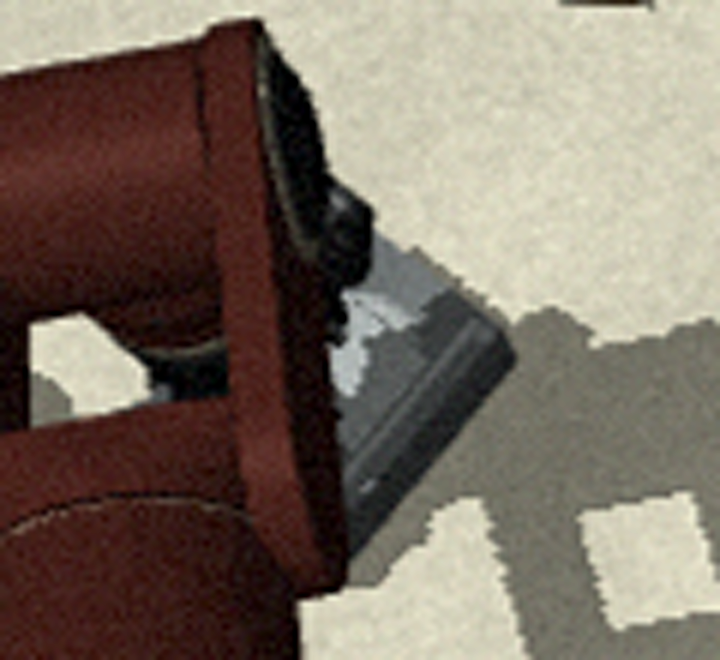

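Emit:
servo_tool:
  commands: [0, 0, 0, 0.15, 1.0, -0.2, 0.5, 0, 0, 0, 0, 1.0, 0, 0.5, 0, 0, 0, 0, 0.7, 0, 0.5, 0, 0, 0, 0, 0, 0, 0.5]

```text
t: 6.55
tool_pos: [0.5527, 0.2347, 0.0588]
tool_rot: [-0.872, 1.627, -1.628]
contact_force: [-0.9, 0.3, -0.5]
opening: 0.0427
```

```bash
cat >> h.py <<'E'
def cloud(tabz=None):
    o,p,r=pose();M=r.as_matrix()
    w=viewer.get_image("wrist")
    u,v=np.meshgrid(np.arange(640),np.arange(400));d=w["depth"]
    pts=cv2.undistortPoints(np.stack([u.ravel(),v.ravel()],1).astype(float).reshape(-1,1,2),w["camera_matrix"],w["dist_coeffs"])[:,0]
    P=np.c_[pts,np.ones(len(pts))]*d.ravel()[:,None]
    T=w["cam_to_world"];P=P@T[:3,:3].T+T[:3,3]
    return w,P.reshape(400,640,3),((P-p)@M).reshape(400,640,3)
E
python3 - <<'E'
from h import *
go([.5542,.2345,.058],-.585)
w=viewer.get_image("wrist"); crop(w,180,60,460,360,2,"w5")
E
```

```text
t 6.55 tcp [0.5527 0.2347 0.0588] jawyaw -0.588 q [ 0.28  0.13  1.79 -0.    1.22  0.87] F [-0.9  0.3 -0.5] op 0.0427
tool y [-2.e-04 -9.e-04 -1.e+00]
shift cm (cur axes) [-0.07  0.08  0.14] turn [-0.    -0.003  0.001] shift in goal axes [-0.07  0.08  0.14]
```

View pics/w5.png

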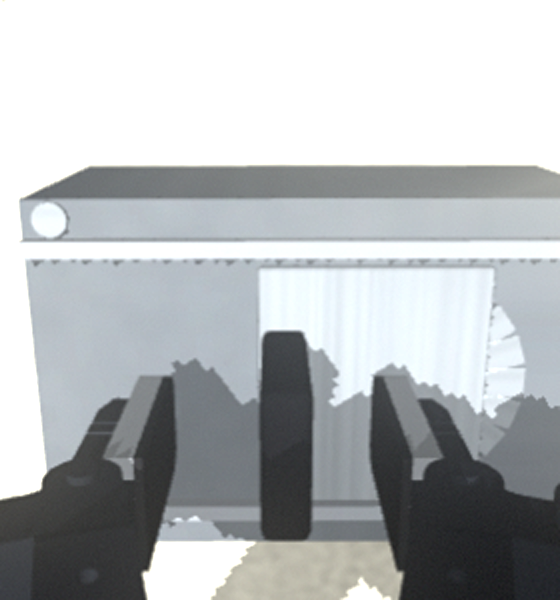

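Emit:
servo_tool:
  commands: [0, 0, 0, -0.05, 0, 0.2, 0.3, 0, 0, 0, 0, 0, 0, 0, 0, 0, 0, 0, 0, 0, 0, 0, 0, 0, 0, 0, 0, 0, 0, 0, 0, 0, 0, 0, 0, 0, 0, 0, 0, 0, 0, 0]
  grip_force: 30

```text
t: 7.2
tool_pos: [0.5553, 0.2342, 0.0596]
tool_rot: [-0.871, 1.626, -1.628]
contact_force: [-0.1, -0.3, -0.6]
opening: 0.009
```

```bash
python3 - <<'E'
from h import *
go([.5542,.2345,.058],-.585)
E
```

```text
t 7.2 tcp [0.5553 0.2342 0.0596] jawyaw -0.587 q [ 0.28  0.14  1.78 -0.    1.22  0.86] F [-0.1 -0.3 -0.6] op 0.009
tool y [ 9.e-04 -5.e-04 -1.e+00]
shift cm (cur axes) [ 0.04  0.16 -0.11] turn [-0.001 -0.002 -0.   ] shift in goal axes [ 0.04  0.16 -0.11]
```

Gripped: the opening holds at 9 mm. Next I pull it out.

Emit:
servo_tool:
  commands: [0, 0, 0, 0, 0, -0.5, 0, 0, 0, 0, 0, 0, -0.8, 0, 0, 0, 0, 0, 0, -0.8, 0, 0, 0, 0, 0, 0, -0.8, 0, 0, 0, 0, 0, 0, -0.8, 0, 0, 0, 0, 0, 0, -0.6, 0, 0, 0, 0, 0, 0, -0.4, 0, 0, 0, 0, 0, 0, 0, 0]

```text
t: 8.0
tool_pos: [0.5227, 0.2559, 0.0595]
tool_rot: [-0.855, 1.602, -1.642]
contact_force: [-2.2, 2.5, 1.2]
opening: 0.0092
```

```bash
python3 - <<'E'
from h import *
go([.5553-.04*np.cos(-.587),.2342+.04*np.sin(.587),.059],-.585)
w=viewer.get_image("wrist"); crop(w,180,60,520,360,2,"w6")
E
```

```text
t 8.0 tcp [0.5227 0.2559 0.0595] jawyaw -0.586 q [ 0.34  0.08  1.85 -0.02  1.2   0.93] F [-2.2  2.5  1.2] op 0.0092
tool y [ 0.0246 -0.0119 -0.9996]
shift cm (cur axes) [ 0.    0.05 -0.09] turn [-0.027 -0.001 -0.004] shift in goal axes [ 0.    0.05 -0.09]
```

View pics/w6.png

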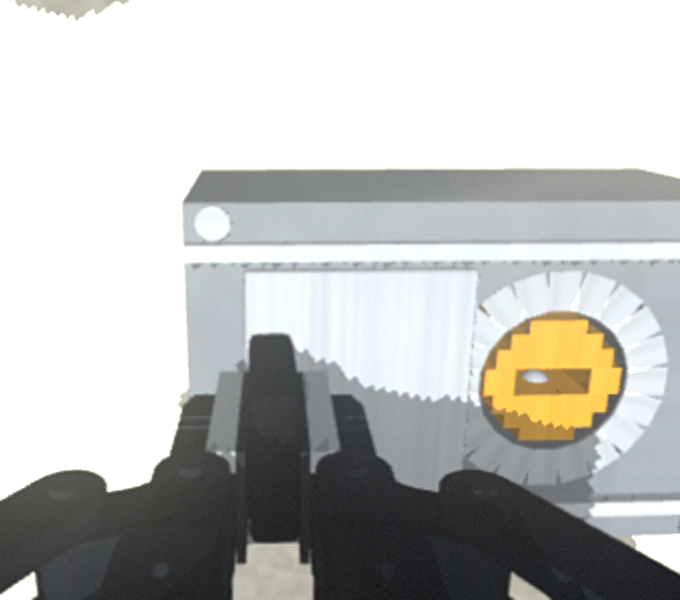

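Emit:
servo_tool:
  commands: [0, 0, 0, 0, 0, 0, 0.5, 0, 0, 0, 0, 0, 0, 0.5, 0, 0, 0, 0, 0, 0, 0.5, 0, 0, 0, 0, -2, 0, 0.5, 0, 0, 0, 0, -3, 0, 0.5, 0, 0, 0, 0, -4, 0, 0.6, 0, 0, 0, 0, -4, 0, 0.7, 0, 0, 0, 0, 0, 0, 0.7]

```text
t: 8.85
tool_pos: [0.5157, 0.2595, 0.1932]
tool_rot: [-0.863, 1.605, -1.639]
contact_force: [-0.0, 0.6, 0.9]
opening: 0.0598
```

```bash
python3 - <<'E'
from h import *
go([.5792,.2179,.20],-.585)
w=viewer.get_image("wrist"); crop(w,220,100,440,250,3.6,"w7")
import pickle;pickle.dump(w,open("w7.pkl","wb"))
E
```

```text
t 8.85 tcp [0.5157 0.2595 0.1932] jawyaw -0.584 q [ 0.35 -0.06  1.75 -0.02  1.44  0.93] F [-0.   0.6  0.9] op 0.0598
tool y [ 0.0177 -0.0116 -0.9998]
shift cm (cur axes) [-0.03 -0.52  7.6 ] turn [-0.021  0.001 -0.   ] shift in goal axes [-0.04 -0.68  7.59]
```

View pics/w7.png

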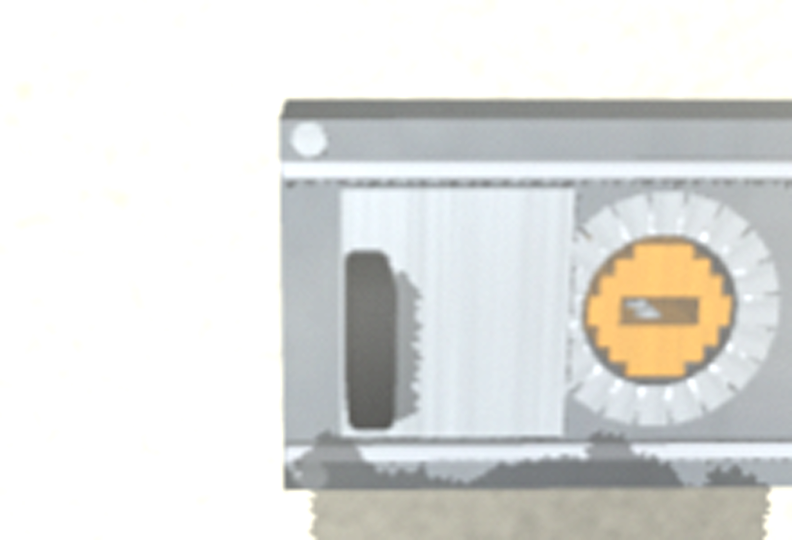

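```bash
python3 - <<'E'
from h import *
import pickle
w=pickle.load(open("w7.pkl","rb"))
for p in [(659,311),(620,311),(698,311),(659,297),(659,325),(660,309)]: print(p,px2w(w,220+(p[0]+.5)/3.6-.5,100+(p[1]+.5)/3.6-.5,z=.065).round(4))
E
python3 - <<'E'
from h import *
st=np.array([.5934,-.1602]);a=.50
y=np.array([-np.sin(a),np.cos(a)])
k=st+.032*y;print("key",k)
go([*k,.2],a)
E
```

```text
(659, 311) [0.5792 0.2176 0.065 ]
(620, 311) [0.5714 0.2228 0.065 ]
(698, 311) [0.5871 0.2124 0.065 ]
(659, 297) [0.5809 0.2206 0.065 ]
(659, 325) [0.5775 0.2146 0.065 ]
(660, 309) [0.5797 0.2179 0.065 ]
key [ 0.57805838 -0.13211736]
t 8.9 tcp [0.5144 0.259  0.1902] jawyaw -0.584 q [ 0.35 -0.06  1.75 -0.02  1.44  0.93] F [ 0.7 -0.5 -0.4] op 0.0598
tool y [ 0.0135 -0.0131 -0.9998]
shift cm (cur axes) [29.11 -0.39 26.9 ] turn [-0.015 -1.084  0.013] shift in goal axes [ 37.38  -0.98 -13.16]
```

Emit:
servo_tool:
  commands: [0, 0, 0, 3.2, 0, 2.95, 0.7, 0, 0, 0, 3.2, 0, 2.95, 0.7, 0, 0, 0, 3.2, 0, 2.95, 0.7, 0, 0, 0, 3.2, 0, 2.95, 0.7, 0, 0, 0, 3.2, 0, 2.95, 0.7, 0, 0, 0, 3.2, 0, 2.95, 0.7, 0, 0, 0, 3.2, 0, 2.95, 0.7, 0, 0, 0, 3.2, 0, 2.95, 0.7, 0, 0, 0, 3.2, 0, 2.95, 0.7, 0, -0.135, 0, 0, 0, 0, 0.7, 0, -0.135, 0, 0, 0, 0, 0.7, 0, -0.135, 0, 0, 0, 0, 0.7, 0, -0.135, 0, 0, 0, 0, 0.7, 0, -0.135, 0, 0, 0, 0, 0.7, 0, -0.135, 0, 0, 0, 0, 0.7, 0, -0.135, 0, 0, 0, 0, 0.7, 0, -0.135, 0, 0, 0, 0, 0.7, 0, 0, 0, 0, 0, 0, 0.7]

```text
t: 10.7
tool_pos: [0.5649, -0.1362, 0.1651]
tool_rot: [-1.431, 0.823, -0.781]
contact_force: [-0.2, -0.0, -0.3]
opening: 0.06
```

```bash
python3 - <<'E'
from h import *
go([.5780,-.1321,.2],.5)
E
```

```text
t 10.7 tcp [ 0.5649 -0.1362  0.1651] jawyaw 0.544 q [-0.36 -0.    1.74 -0.01  1.43 -0.9 ] F [-0.2 -0.  -0.3] op 0.06
tool y [-0.0285  0.0019 -0.9996]
shift cm (cur axes) [ 0.27 -3.53  1.25] turn [ 0.024  0.043 -0.016] shift in goal axes [ 0.27 -3.49  1.35]
```

Emit:
servo_tool:
  commands: [0.024, 0.043, -0.016, 0.27, -1.5, 1.3, 0.7, 0, 0, 0, 0, 0, 0, 0.7]

```text
t: 10.9
tool_pos: [0.5765, -0.131, 0.1769]
tool_rot: [-1.404, 0.842, -0.835]
contact_force: [0.5, 0.2, 1.0]
opening: 0.0597
```

```bash
python3 - <<'E'
from h import *
go([.5780,-.1321,.2],.5)
w=viewer.get_image("wrist"); cv2.imwrite("pics/w8.png",w["frame"][:,:,::-1])
import pickle;pickle.dump(w,open("w8.pkl","wb"))
E
```

```text
t 10.9 tcp [ 0.5765 -0.131   0.1769] jawyaw 0.494 q [-0.35 -0.    1.72  0.    1.43 -0.84] F [0.5 0.2 1. ] op 0.0597
tool y [-0.0037  0.0018 -1.    ]
shift cm (cur axes) [ 0.16 -2.31  0.07] turn [ 0.002 -0.006 -0.003] shift in goal axes [ 0.16 -2.31  0.08]
```

View pics/w8.png

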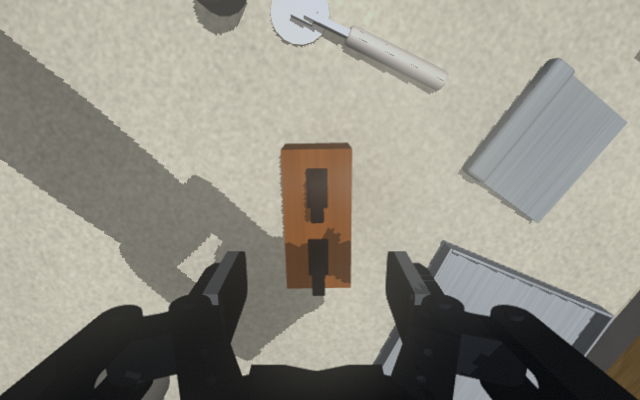

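```bash
python3 - <<'E'
from h import *
import pickle
w=pickle.load(open("w8.pkl","rb"))
crop(w,270,135,370,305,4.5,"w8c")
for u,v in [(317,213),(318,285),(317,190),(300,160),(345,160),(318,270)]: print((u,v),px2w(w,u,v).round(4))
E
```

```text
(317, 213) [ 0.5817 -0.1385  0.0918]
(318, 285) [ 0.6094 -0.1884  0.097 ]
(317, 190) [ 0.5732 -0.1228  0.0926]
(300, 160) [ 0.5537 -0.1166  0.0472]
(345, 160) [ 0.587  -0.0986  0.0475]
(318, 270) [ 0.6039 -0.1781  0.0948]
```

View pics/w8c.png

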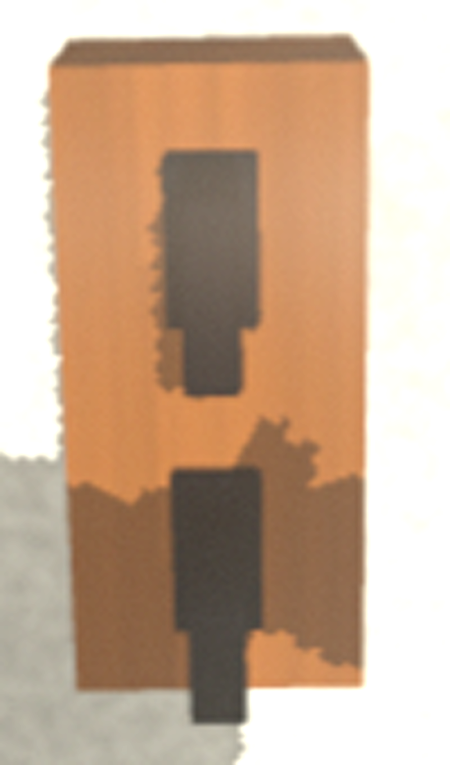

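```bash
python3 - <<'E'
from fit import *
import pickle
w=pickle.load(open("w8.pkl","rb"))
C=lambda p,z:px2w(w,270+(p[0]+.5)/4.5-.5,135+(p[1]+.5)/4.5-.5,z=z)
ob=[(w,(270,135),4.5,p,l) for p,l in [((50,65),(-.03,.065,.045)),((368,65),(.03,.065,.045)),((77,690),(-.03,-.065,.045)),((362,685),(.03,-.065,.045))]]
x,r=fit(ob,[.59,-.16,.5],1);print("stand",x.round(4),r.round(2).tolist())
ob=[(w,(270,135),4.5,p,l) for p,l in [((163,152),(-.009,.017,.045)),((258,152),(.009,.017,.045)),((183,395),(-.005,-.017,.091)),((242,395),(.005,-.017,.091)),((260,328),(.009,-.017,.051)),((163,325),(-.009,-.017,.051))]]
k,r=fit(ob,[.58,-.13,.5],1);print("key",k.round(4),r.round(2).tolist())
a=x[2];print("key from stand",x[0]-.032*np.sin(a),x[1]+.032*np.cos(a))
go([*k[:2],.05],k[2])
# pad centre in tool coords
w,P,L=cloud()
sel=(abs(L[...,0])<.03)&(L[...,1]>-.045)&(L[...,1]<-.03)&(abs(L[...,2])<.06)
l=L[sel];print(len(l),l.min(0),l.max(0))
E
```

```text
stand [ 0.5931 -0.1591  0.5091] [[-0.22, 0.58], [0.41, -0.51], [-0.26, -0.16], [0.06, 0.13]]
key [ 0.5772 -0.1308  0.4999] [[0.09, -1.0], [0.08, -1.12], [-0.22, 0.5], [-0.08, 0.43], [-0.25, -0.04], [0.44, 0.74]]
key from stand 0.5774855614575186 -0.1311736734902314
t 10.95 tcp [ 0.5751 -0.1309  0.175 ] jawyaw 0.495 q [-0.35 -0.    1.73 -0.    1.43 -0.84] F [-1.   0.4 -0.3] op 0.0598
tool y [-0.0075  0.0026 -1.    ]
shift cm (cur axes) [ 0.16 12.5   0.25] turn [ 0.005 -0.005 -0.006] shift in goal axes [ 0.09 12.5   0.18]
1463 [-0.01350613 -0.04499441 -0.04330844] [ 0.00960081 -0.03006827  0.04389064]
```

Emit:
servo_tool:
  commands: [0.005, -0.005, -0.006, 0.2, 3, 0.2, 0.6, 0, 0, 0, 0, 3, 0, 0.6, 0, 0, 0, 0, 3, 0, 0.5, 0, 0, 0, 0, 1.5, 0, 0.5, 0, 0, 0, 0, 0, 0, 0.5]

```text
t: 11.5
tool_pos: [0.5745, -0.1319, 0.0635]
tool_rot: [-1.407, 0.84, -0.832]
contact_force: [-0.6, -0.6, -0.4]
opening: 0.0428
```

```bash
python3 - <<'E'
from h import *
go([.5772,-.1308,.029],.50)
w=viewer.get_image("wrist"); crop(w,180,60,460,360,2,"w9")
E
```

```text
t 11.5 tcp [ 0.5745 -0.1319  0.0635] jawyaw 0.498 q [-0.35  0.11  1.81 -0.    1.23 -0.85] F [-0.6 -0.6 -0.4] op 0.0428
tool y [-5.5e-03  3.0e-04 -1.0e+00]
shift cm (cur axes) [0.04 3.45 0.3 ] turn [ 0.005 -0.002 -0.003] shift in goal axes [0.04 3.45 0.28]
```

View pics/w9.png

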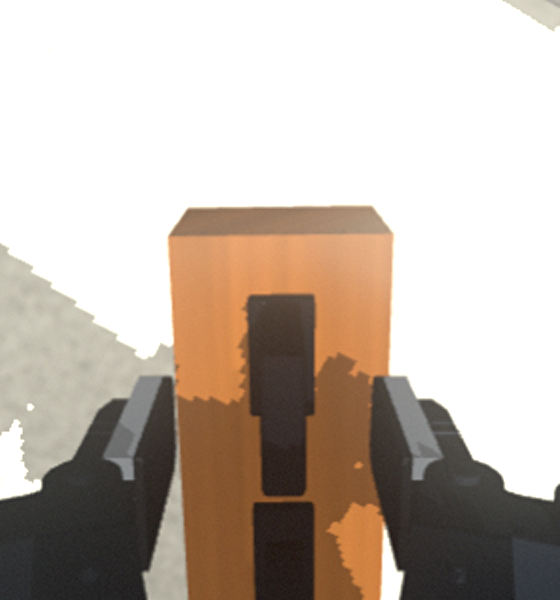

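Emit:
servo_tool:
  commands: [0.005, -0.002, -0.003, 0.05, 1.2, 0.25, 0.5, 0, 0, 0, 0, 1.2, 0, 0.5, 0, 0, 0, 0, 0.8, 0, 0.5, 0, 0, 0, 0, 0, 0, 0.5]

```text
t: 11.95
tool_pos: [0.5807, -0.1324, 0.0345]
tool_rot: [-1.403, 0.826, -0.841]
contact_force: [-0.3, 0.9, 0.5]
opening: 0.0426
```

```bash
python3 - <<'E'
from h import *
go([.5772,-.1308,.029],.50)
w,P,L=cloud(); crop(w,180,60,460,360,2,"w10")
sel=(L[...,0]<.02)&(abs(L[...,2])<.03)&(L[...,1]>-.045)&(L[...,1]<-.027)
print(L[sel].min(0),L[sel].max(0))
E
```

```text
t 11.95 tcp [ 0.5807 -0.1324  0.0345] jawyaw 0.5 q [-0.35  0.15  1.82  0.    1.17 -0.85] F [-0.3  0.9  0.5] op 0.0426
tool y [ 0.0087 -0.003  -1.    ]
shift cm (cur axes) [-0.32  0.54 -0.24] turn [-0.006 -0.     0.007] shift in goal axes [-0.31  0.55 -0.23]
[-0.02069326 -0.04499097 -0.02997173] [ 0.00965003 -0.02700644  0.02831709]
```

View pics/w10.png

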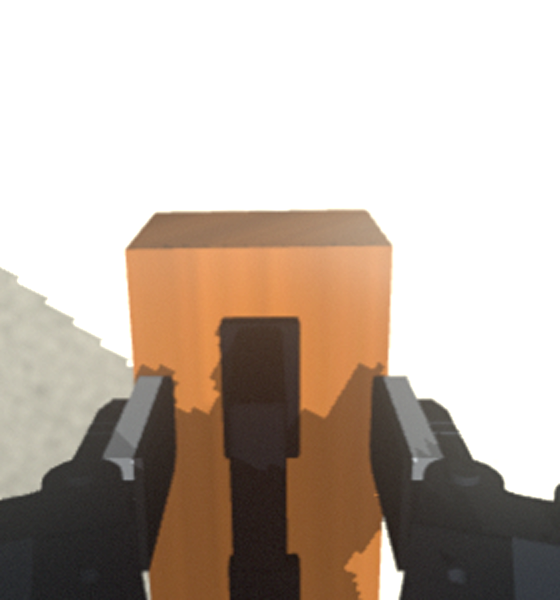

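Emit:
servo_tool:
  commands: [-0.006, 0, 0.007, -0.2, 0.4, -0.2, 0.4, 0, 0, 0, 0, 0, 0, 0.4, 0, 0, 0, 0, 0, 0, 0.4]

```text
t: 12.3
tool_pos: [0.5794, -0.1321, 0.0322]
tool_rot: [-1.404, 0.831, -0.836]
contact_force: [0.4, -0.3, 0.1]
opening: 0.034
```

```bash
python3 - <<'E'
from h import *
for i in range(4): go([.5772,-.1308,.029],.50)
w=viewer.get_image("wrist"); crop(w,180,60,460,360,2,"w11")
E
```

```text
t 12.3 tcp [ 0.5794 -0.1321  0.0322] jawyaw 0.5 q [-0.35  0.15  1.82  0.    1.17 -0.85] F [ 0.4 -0.3  0.1] op 0.034
tool y [ 2.6e-03 -6.0e-04 -1.0e+00]
shift cm (cur axes) [-0.22  0.32 -0.13] turn [-0.002 -0.     0.002] shift in goal axes [-0.22  0.32 -0.13]
t 12.3 tcp [ 0.5794 -0.1321  0.0322] jawyaw 0.5 q [-0.35  0.15  1.82  0.    1.17 -0.85] F [ 0.4 -0.3  0.1] op 0.034
tool y [ 2.6e-03 -6.0e-04 -1.0e+00]
shift cm (cur axes) [-0.22  0.32 -0.13] turn [-0.002 -0.     0.002] shift in goal axes [-0.22  0.32 -0.13]
t 12.3 tcp [ 0.5794 -0.1321  0.0322] jawyaw 0.5 q [-0.35  0.15  1.82  0.    1.17 -0.85] F [ 0.4 -0.3  0.1] op 0.034
tool y [ 2.6e-03 -6.0e-04 -1.0e+00]
shift cm (cur axes) [-0.22  0.32 -0.13] turn [-0.002 -0.     0.002] shift in goal axes [-0.22  0.32 -0.13]
t 12.3 tcp [ 0.5794 -0.1321  0.0322] jawyaw 0.5 q [-0.35  0.15  1.82  0.    1.17 -0.85] F [ 0.4 -0.3  0.1] op 0.034
tool y [ 2.6e-03 -6.0e-04 -1.0e+00]
shift cm (cur axes) [-0.22  0.32 -0.13] turn [-0.002 -0.     0.002] shift in goal axes [-0.22  0.32 -0.13]
```

View pics/w11.png

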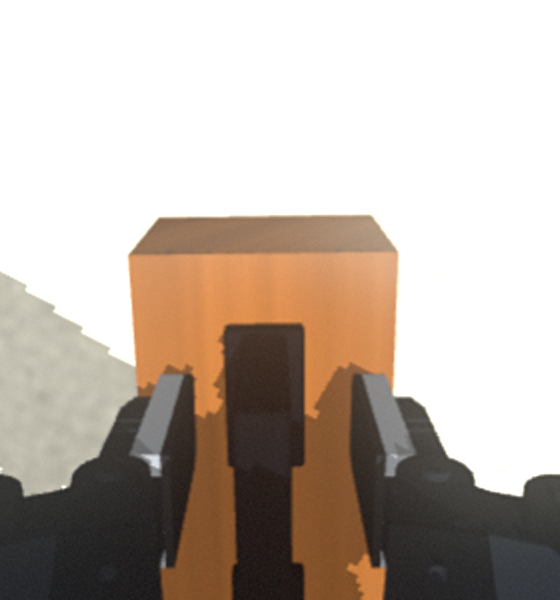

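Emit:
servo_tool:
  commands: [0, 0, 0, -0.2, 0.3, -0.15, 0.4, 0, 0, 0, 0, 0, 0, 0.2, 0, 0, 0, 0, 0, 0, 0, 0, 0, 0, 0, 0, 0, 0, 0, 0, 0, 0, 0, 0, 0, 0, 0, 0, 0, 0, 0, 0]
  grip_force: 70

```text
t: 12.95
tool_pos: [0.5772, -0.131, 0.0297]
tool_rot: [-1.404, 0.831, -0.836]
contact_force: [0.2, 0.2, -0.6]
opening: 0.0092
```

```bash
python3 - <<'E'
from h import *
go([.5772,-.1308,.029],.50)
w=viewer.get_image("wrist"); crop(w,180,60,460,360,2,"w12")
E
```

```text
t 12.95 tcp [ 0.5772 -0.131   0.0297] jawyaw 0.5 q [-0.35  0.15  1.83  0.    1.16 -0.85] F [ 0.2  0.2 -0.6] op 0.0092
tool y [ 0.0036 -0.001  -1.    ]
shift cm (cur axes) [-0.02  0.07  0.01] turn [-0.003 -0.     0.003] shift in goal axes [-0.02  0.07  0.01]
```

View pics/w12.png

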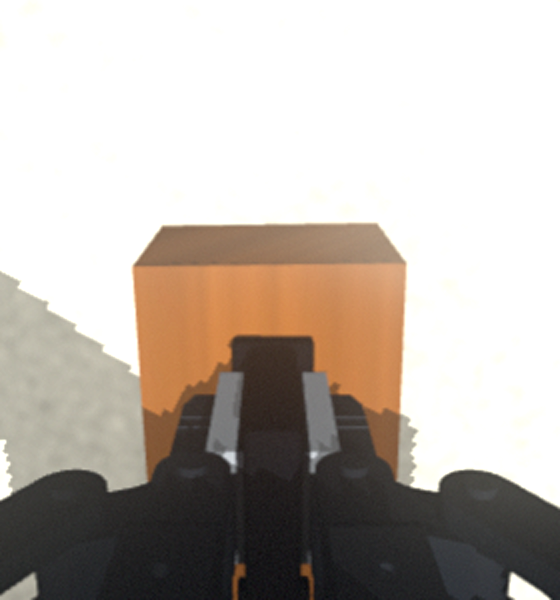

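Emit:
servo_tool:
  commands: [0, 0, 0, 0, -1.5, 0, 0, 0, 0, 0, 0, -2.5, 0, 0, 0, 0, 0, 0, -3, 0, 0, 0, 0, 0, 0, -4, 0, 0, 0, 0, 0, 0, -3, 0, 0, 0, 0, 0, 0, 0, 0, 0]

```text
t: 13.6
tool_pos: [0.5757, -0.1305, 0.1777]
tool_rot: [-1.404, 0.832, -0.835]
contact_force: [1.6, -0.1, -0.1]
opening: 0.0091
```

```bash
python3 - <<'E'
from h import *
go([.5792,.2177,.15],-.585+np.pi/2)
w=viewer.get_image("wrist"); crop(w,120,0,520,400,1.5,"w13")
s=viewer.get_image("scene"); crop(s,200,80,350,230,4,"s13")
E
```

```text
t 13.6 tcp [ 0.5757 -0.1305  0.1777] jawyaw 0.5 q [-0.35 -0.01  1.73  0.    1.42 -0.85] F [ 1.6 -0.1 -0.1] op 0.0091
tool y [ 1.6e-03 -2.0e-04 -1.0e+00]
shift cm (cur axes) [-30.39   2.76  17.  ] turn [-0.001 -0.486  0.001] shift in goal axes [-18.93   2.77  29.23]
```

View pics/w13.png

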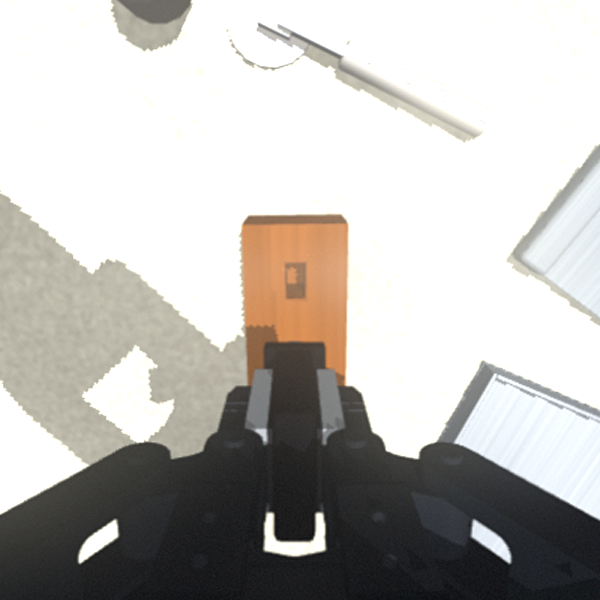

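View pics/s13.png

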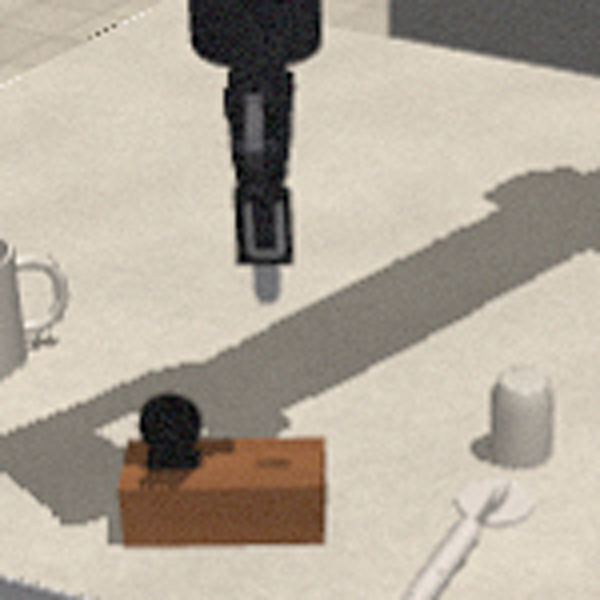

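Emit:
servo_tool:
  commands: [0, 0, 0, -2, 0, 1.1, 0, 0, 0, 0, -3.4, 0, 1.9, 0, 0, 0, 0, -3.4, 0, 1.9, 0, 0, 0, 0, -3.4, 0, 1.9, 0, 0, 0, 0, -3.4, 0, 1.9, 0, 0, 0, 0, -3.4, 0, 1.9, 0, 0, 0, 0, -3.4, 0, 1.9, 0, 0, 0, 0, -3.4, 0, 1.9, 0, 0, 0, 0, -3, 0, 1.7, 0, 0, 0, 0, -1.5, 0, 0.85, 0, 0, -0.12, 0, 0, 0, 0, 0, 0, -0.12, 0, 0, 0, 0, 0, 0, -0.12, 0, 0, 0, 0, 0, 0, -0.12, 0, 0, 0, 0, 0, 0, 0, 0, 0, 0, 0, 0]

```text
t: 15.2
tool_pos: [0.5541, 0.2293, 0.1328]
tool_rot: [-1.547, 0.502, -0.399]
contact_force: [-0.6, -1.1, -0.7]
opening: 0.0091
```

```bash
python3 - <<'E'
from h import *
go([.5792,.2177,.11],-.585+np.pi/2)
E
```

```text
t 15.2 tcp [0.5541 0.2293 0.1328] jawyaw 0.998 q [ 0.26  0.1   1.7   0.01  1.42 -0.74] F [-0.6 -1.1 -0.7] op 0.0091
tool y [-0.0688 -0.005  -0.9976]
shift cm (cur axes) [2.86 2.11 0.47] turn [ 0.042  0.011 -0.055] shift in goal axes [2.73 2.28 0.41]
```

Emit:
servo_tool:
  commands: [0.042, 0.011, -0.055, 1.4, -0.9, 0.2, 0, 0, 0, 0, 1.4, -0.9, 0.2, 0, 0, 0, 0, 0, 0, 0, 0]

```text
t: 15.5
tool_pos: [0.578, 0.2161, 0.1448]
tool_rot: [-1.525, 0.469, -0.458]
contact_force: [0.3, 0.2, -0.5]
opening: 0.0093
```

```bash
python3 - <<'E'
from h import *
go([.5792,.2177,.13],-.585+np.pi/2)
w=viewer.get_image("wrist"); crop(w,180,60,460,360,2,"w14")
E
```

```text
t 15.5 tcp [0.578  0.2161 0.1448] jawyaw 0.979 q [ 0.24  0.09  1.69 -0.    1.38 -0.74] F [ 0.3  0.2 -0.5] op 0.0093
tool y [-0.0084 -0.0022 -1.    ]
shift cm (cur axes) [0.02 1.48 0.21] turn [ 0.006 -0.006 -0.006] shift in goal axes [0.01 1.48 0.2 ]
```

View pics/w14.png

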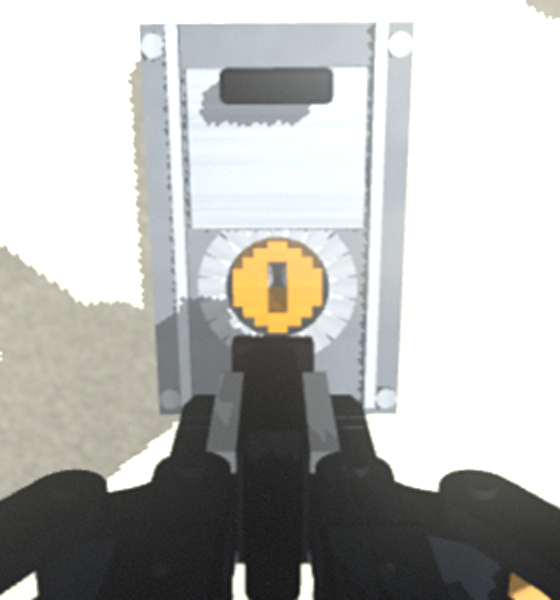

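```bash
python3 - <<'E'
from h import *
import pickle
o=monitor.get_obs()
w,P,L=cloud(); pickle.dump((o,w,P,L),open("w14.pkl","wb"))
crop(w,280,170,355,300,5.5,"w14c")
print(o["tool_pos"])
for v in range(226,250,3): print(v,[L[v,u].round(4).tolist() for u in (300,316,332)])
E
```

```text
[0.57697837 0.21638583 0.14382987]
226 [[0.0173, 0.0776, -0.0106], [0.0169, 0.0764, 0.0011], [0.0216, 0.0893, 0.0134]]
229 [[-0.0173, -0.0214, -0.0058], [-0.0167, -0.0197, 0.0011], [-0.0168, -0.0199, 0.0082]]
232 [[-0.0164, -0.0228, -0.0058], [-0.0165, -0.0229, 0.0011], [-0.0166, -0.0232, 0.008]]
235 [[-0.0154, -0.0238, -0.0058], [-0.0167, -0.0269, 0.0011], [-0.0148, -0.0221, 0.0081]]
238 [[-0.0135, -0.0223, -0.0059], [-0.0171, -0.0313, 0.0011], [-0.0138, -0.0232, 0.0081]]
241 [[-0.0125, -0.0235, -0.0058], [-0.0167, -0.0336, 0.0011], [-0.0122, -0.0225, 0.0081]]
244 [[-0.0109, -0.0229, -0.0059], [-0.017, -0.0373, 0.0011], [-0.011, -0.0232, 0.0081]]
247 [[-0.0129, -0.0308, -0.0055], [-0.017, -0.0404, 0.0011], [-0.0124, -0.0297, 0.0078]]
```

View pics/w14c.png

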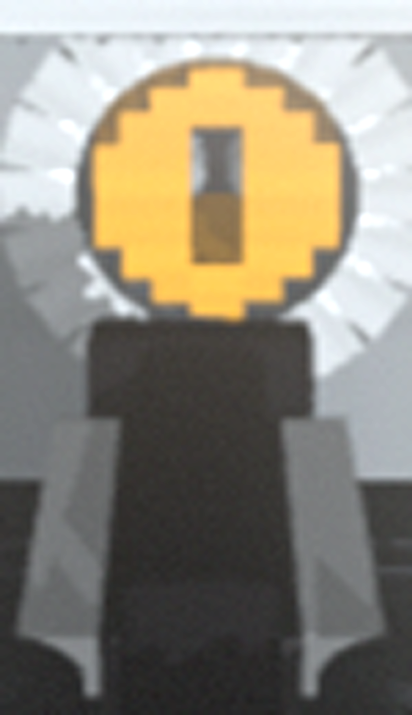

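```bash
cat > slot.py <<'E'
from h import *
def tool(o,w,u,v,z):
    M=R.from_rotvec(o["tool_rot"]).as_matrix(); return M.T@(px2w(w,u,v,z=z)-o["tool_pos"])
E
python3 - <<'E'
from slot import *
import pickle
o,w,P,L=pickle.load(open("w14.pkl","rb"))
f=lambda a,b:(280+(a+.5)/5.5-.5,170+(b+.5)/5.5-.5)
for nm,p in dict(l=(192,195),r=(243,195),t=(217,128),b=(217,263)).items(): print(nm,tool(o,w,*f(*p),.065).round(4), px2w(w,*f(*p),z=.065).round(4))
for v in (230,234):
  r=L[v,285:350]; k=(r[:,1]<0); print(v,r[k][0],r[k][-1],285+np.where(k)[0][[0,-1]])
# depth-free: left/right collar edge at row, depth of plane
zc=o["tool_pos"][2]+.0199
for a in (90,313): print(tool(o,w,*f(a,330),zc).round(4))
E
```

```text
l [0.0017 0.0788 0.0001] [0.5776 0.2153 0.065 ]
r [0.0017 0.0788 0.0068] [0.5813 0.2209 0.065 ]
t [-0.0074  0.0789  0.0033] [0.5718 0.2231 0.065 ]
b [0.0111 0.0787 0.0034] [0.5872 0.2128 0.065 ]
230 [-0.0165479  -0.02057541 -0.00720762] [-0.01674264 -0.02110572  0.00988935] [297 336]
234 [-0.01528946 -0.0221669  -0.00758104] [-0.01482463 -0.0209865   0.01036516] [296 337]
[-0.0164 -0.0197 -0.0077]
[-0.0165 -0.0199  0.0102]
```

Emit:
servo_tool:
  commands: [0.006, -0.006, -0.006, 0.15, 0, 0.22, 0, 0, 0, 0, 0, 0, 0, 0, 0, 0, 0, 0, 0, 0, 0]

```text
t: 15.9
tool_pos: [0.5786, 0.2178, 0.1422]
tool_rot: [-1.524, 0.462, -0.454]
contact_force: [-0.8, 0.5, -0.3]
opening: 0.0092
```

```bash
cat > meas.py <<'E'
from slot import *
import pickle,sys
n=sys.argv[1]
go([.5793,.2179,.10],-.585+np.pi/2)
o=monitor.get_obs();w,P,L=cloud(); pickle.dump((o,w,P,L),open(n+".pkl","wb"))
crop(w,280,170,355,300,5.5,n)
f=w["frame"].astype(int)
E
python3 meas.py w15
```

```text
t 15.9 tcp [0.5786 0.2178 0.1422] jawyaw 0.986 q [ 0.24  0.09  1.69  0.    1.37 -0.75] F [-0.8  0.5 -0.3] op 0.0092
tool y [-5.e-03 -7.e-04 -1.e+00]
shift cm (cur axes) [0.07 4.22 0.06] turn [ 0.003  0.    -0.004] shift in goal axes [0.06 4.22 0.05]
```

View pics/w15.png

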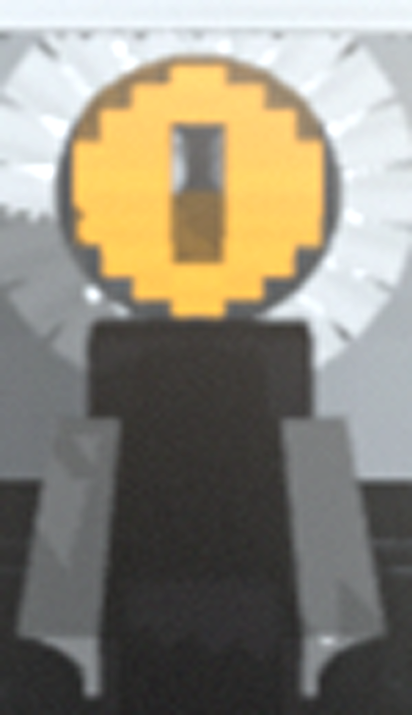

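```bash
cat > err.py <<'E'
from slot import *
import pickle,sys
n,cu,cv,cl,cr=sys.argv[1],*map(float,sys.argv[2:6])   # slot centre px in crop, collar left/right
o,w,P,L=pickle.load(open(n+".pkl","rb"))
f=lambda a,b:(280+(a+.5)/5.5-.5,170+(b+.5)/5.5-.5)
M=R.from_rotvec(o["tool_rot"]).as_matrix()
S=px2w(w,*f(cu,cv),z=.065)
c=(tool(o,w,*f(cl,330),o["tool_pos"][2]+.0199)+tool(o,w,*f(cr,330),o["tool_pos"][2]+.0199))/2
key=np.array([c[0]+.017,.0131,c[2]])
K=o["tool_pos"]+M@key
print("slot",S.round(4),"keytip",K.round(4),"key in tool",key.round(4),"need (tool axes, cm)",(M.T@(S-K)*100).round(2), "levelled")
z=M[:,2]*[1,1,0];z/=np.linalg.norm(z);y=np.array([0,0,-1.]);x=np.cross(y,z)
print((np.array([x,y,z])@(S-K)*100).round(2))
E
python3 err.py w15 199 192 90 313
```

```text
slot [0.5794 0.2182 0.065 ] keytip [0.5797 0.2186 0.1291] key in tool [0.0006 0.0131 0.0013] need (tool axes, cm) [ 0.02  6.41 -0.03] levelled
[-0.    6.41 -0.05]
```

Emit:
servo_tool:
  commands: [0.003, 0, -0.004, 0, 1.2, -0.03, 0, 0, 0, 0, 0, 1.2, 0, 0, 0, 0, 0, 0, 0, 0, 0]

```text
t: 16.25
tool_pos: [0.5778, 0.2177, 0.1159]
tool_rot: [-1.522, 0.458, -0.458]
contact_force: [-0.3, -0.6, -1.0]
opening: 0.009
```

```bash
python3 meas.py w16
```

```text
t 16.25 tcp [0.5778 0.2177 0.1159] jawyaw 0.986 q [ 0.24  0.11  1.71 -0.    1.32 -0.75] F [-0.3 -0.6 -1. ] op 0.009
tool y [-1.e-04 -4.e-04 -1.e+00]
shift cm (cur axes) [0.11 1.59 0.09] turn [0.    0.001 0.   ] shift in goal axes [0.11 1.59 0.09]
```

View pics/w16.png

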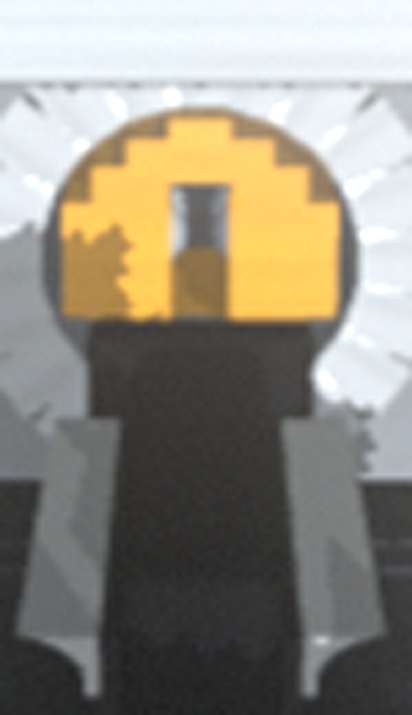

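```bash
sed 's/^S=px2w.*/S=px2w(w,*f(cu,cv),z=.065)+.0095*np.array([np.cos(-.585),np.sin(-.585),0])/' err.py > errt.py
python3 errt.py w16 199.5 184 90 313; python3 errt.py w15 199 124 90 313;python3 errt.py w14 217 128 90 313
```

```text
slot [0.5797 0.2178 0.065 ] keytip [0.579  0.2185 0.1028] key in tool [0.0005 0.0131 0.0012] need (tool axes, cm) [ 0.1   3.78 -0.02] levelled
[ 0.1   3.78 -0.02]
slot [0.5797 0.218  0.065 ] keytip [0.5797 0.2186 0.1291] key in tool [0.0006 0.0131 0.0013] need (tool axes, cm) [ 0.06  6.41 -0.03] levelled
[ 0.03  6.41 -0.05]
slot [0.5798 0.2179 0.065 ] keytip [0.578  0.2171 0.1307] key in tool [0.0006 0.0131 0.0012] need (tool axes, cm) [0.15 6.57 0.21] levelled
[0.1  6.57 0.16]
```

Emit:
servo_tool:
  commands: [0, 0, 0, 0.07, 1.2, -0.02, 0, 0, 0, 0, 0, 1.2, 0, 0, 0, 0, 0, 0, 0.6, 0, 0, 0, 0, 0, 0, 0, 0, 0]

```text
t: 16.7
tool_pos: [0.5785, 0.2171, 0.0836]
tool_rot: [-1.522, 0.458, -0.458]
contact_force: [-0.7, 0.4, -0.2]
opening: 0.0093
```

```bash
python3 meas.py w17; python3 -c "
from h import *
s=viewer.get_image('scene'); crop(s,350,130,460,260,5,'s17')"
```

```text
t 16.7 tcp [0.5785 0.2171 0.0836] jawyaw 0.986 q [ 0.24  0.14  1.73 -0.    1.27 -0.75] F [-0.7  0.4 -0.2] op 0.0093
tool y [ 1.e-04 -3.e-04 -1.e+00]
shift cm (cur axes) [ 0.02 -1.64  0.11] turn [0.    0.001 0.   ] shift in goal axes [ 0.02 -1.64  0.11]
```

View pics/w17.png

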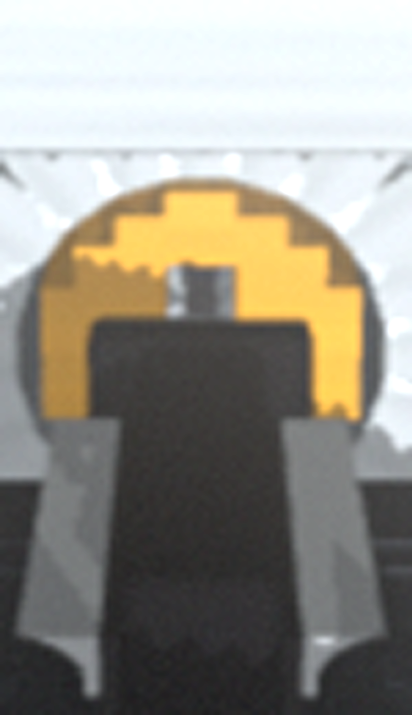

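View pics/s17.png

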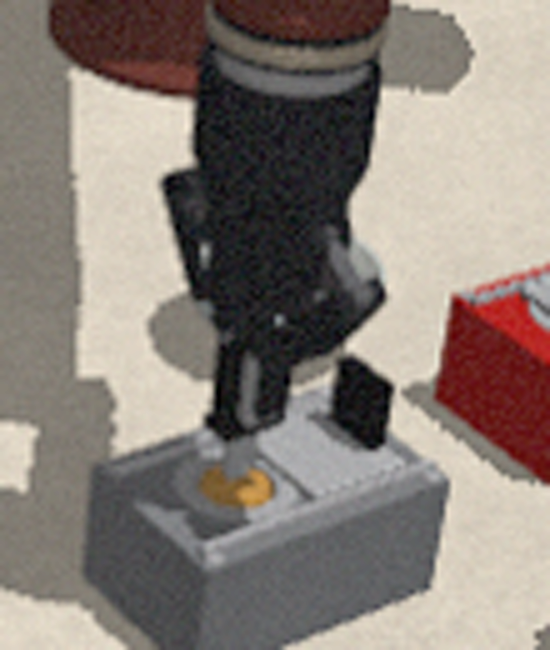

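```bash
python3 errt.py w17 202 265 90 313
```

```text
slot [0.5797 0.2179 0.065 ] keytip [0.5797 0.2179 0.0705] key in tool [0.0005 0.0131 0.0013] need (tool axes, cm) [-0.    0.55  0.01] levelled
[-0.    0.55  0.01]
```

Aligned to within about 0.1 mm on this estimate. Next I insert in small steps and watch the force.

Emit:
servo_tool:
  commands: [0, 0, 0, 0, 0.4, 0, 0, 0, 0, 0, 0, 0.4, 0, 0, 0, 0, 0, 0, 0.4, 0, 0, 0, 0, 0, 0, 0, 0, 0]
  grip_force: 90

```text
t: 17.2
tool_pos: [0.5803, 0.2173, 0.0737]
tool_rot: [-1.521, 0.454, -0.461]
contact_force: [-0.9, -0.3, -1.4]
opening: 0.0093
```

```bash
python3 -c "
from h import *
go([.5785,.2171,.048],-.585+np.pi/2);print(monitor.get_obs()['wrist_torque'])"
```

```text
t 17.2 tcp [0.5803 0.2173 0.0737] jawyaw 0.987 q [ 0.24  0.15  1.74 -0.    1.24 -0.75] F [-0.9 -0.3 -1.4] op 0.0093
tool y [ 4.4e-03  1.0e-04 -1.0e+00]
shift cm (cur axes) [-0.15  2.57 -0.13] turn [-0.003  0.001  0.004] shift in goal axes [-0.14  2.57 -0.12]
[-0.12083997  0.1035036  -0.03237495]
```

Emit:
servo_tool:
  commands: [-0.003, 0, 0.004, -0.1, 0.4, -0.08, 0, 0, 0, 0, 0, 0.4, 0, 0, 0, 0, 0, 0, 0.4, 0, 0]

```text
t: 17.5
tool_pos: [0.5799, 0.2169, 0.0633]
tool_rot: [-1.523, 0.457, -0.458]
contact_force: [-2.6, -1.6, 7.8]
opening: 0.0092
```

```bash
python3 -c "
from h import *
go([.5785,.2171,.048],-.585+np.pi/2);print(monitor.get_obs()['wrist_torque'])"
```

```text
t 17.5 tcp [0.5799 0.2169 0.0633] jawyaw 0.987 q [ 0.24  0.17  1.74 -0.    1.23 -0.75] F [-2.6 -1.6  7.8] op 0.0092
tool y [ 6.0e-04 -1.1e-03 -1.0e+00]
shift cm (cur axes) [-0.13  1.53 -0.06] turn [0.001 0.001 0.001] shift in goal axes [-0.13  1.53 -0.06]
[-0.45163772  0.62539661  0.00700143]
```

Emit:
servo_tool:
  commands: [0, 0, 0, -0.05, 0.5, 0, 0, 0, 0, 0, 0, 0.5, 0, 0, 0, 0, 0, 0, 0.5, 0, 0]

```text
t: 17.8
tool_pos: [0.5801, 0.2169, 0.0534]
tool_rot: [-1.524, 0.457, -0.458]
contact_force: [-8.1, -2.6, 16.3]
opening: 0.0091
```

```bash
python3 -c "
from h import *
go([.5785,.2171,.048],-.585+np.pi/2);print(monitor.get_obs()['wrist_torque'])"
```

```text
t 17.8 tcp [0.5801 0.2169 0.0534] jawyaw 0.987 q [ 0.24  0.18  1.75 -0.    1.22 -0.75] F [-8.1 -2.6 16.3] op 0.0091
tool y [-6.0e-04 -2.4e-03 -1.0e+00]
shift cm (cur axes) [-0.14  0.54 -0.07] turn [0.002 0.001 0.001] shift in goal axes [-0.14  0.54 -0.08]
[-0.57860203  1.62525107 -0.00933842]
```

Emit:
servo_tool:
  commands: [0, 0, 0, -0.08, 0.4, -0.06, 0, 0, 0, 0, 0, 0.5, 0, 0, 0, 0, 0, 0, 0.5, 0, 0]

```text
t: 18.1
tool_pos: [0.5801, 0.217, 0.0495]
tool_rot: [-1.527, 0.458, -0.456]
contact_force: [-17.9, -4.6, 33.3]
opening: 0.0092
```

```bash
python3 -c "
from h import *
go([.5785,.2171,.048],-.585+np.pi/2);print(monitor.get_obs()['wrist_torque'])
w=viewer.get_image('wrist');crop(w,180,60,460,360,2,'w18')
s=viewer.get_image('scene'); crop(s,350,130,460,260,5,'s18')"
```

```text
t 18.1 tcp [0.5801 0.217  0.0495] jawyaw 0.988 q [ 0.24  0.19  1.74 -0.    1.21 -0.75] F [-17.9  -4.6  33.3] op 0.0092
tool y [-0.0027 -0.004  -1.    ]
shift cm (cur axes) [-0.14  0.15 -0.08] turn [ 0.005  0.002 -0.   ] shift in goal axes [-0.14  0.15 -0.08]
[-1.0224623   3.11179034 -0.0383815 ]
```

View pics/w18.png

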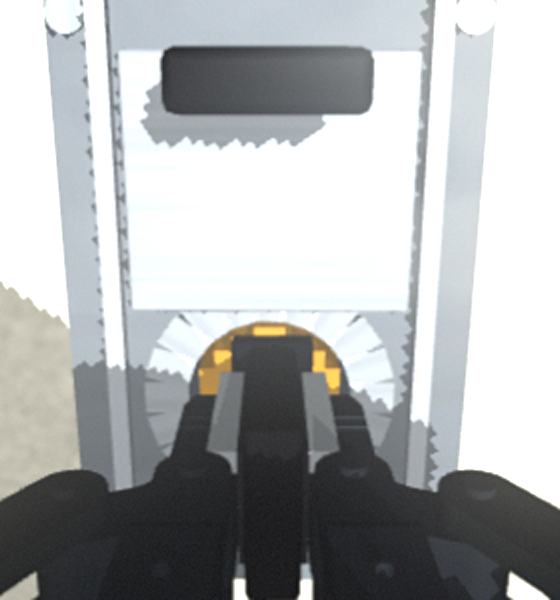

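View pics/s18.png

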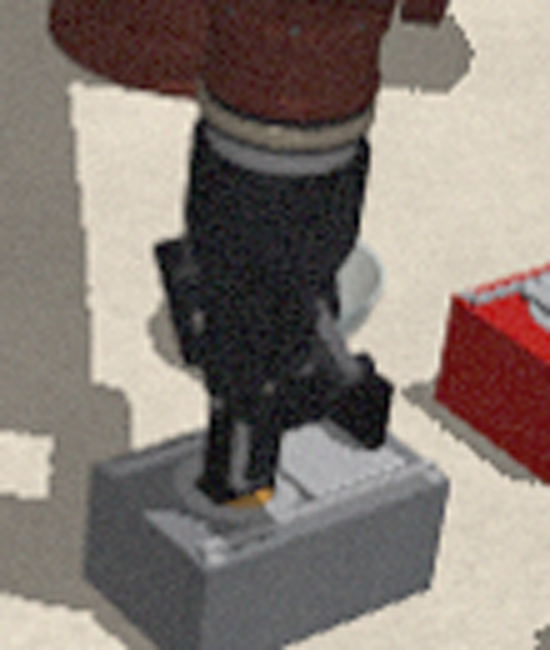

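Emit:
servo_tool:
  commands: [0, 0, 0, -0.1, 0, -0.05, 0, 0, 0, 0, -0.05, 0, 0, 0]

```text
t: 18.4
tool_pos: [0.5795, 0.2171, 0.0506]
tool_rot: [-1.526, 0.455, -0.459]
contact_force: [1.1, -1.5, -0.6]
opening: 0.0089
```

```bash
python3 - <<'E'
from slot import *
go([.5785,.2171,.048],-.585+np.pi/2);print(monitor.get_obs()['wrist_torque'])
o=monitor.get_obs();w,P,L=cloud()
crop(w,280,170,355,300,5.5,"w19")
# depth: collar top z and cylinder z
for v in (228,230,232,236,240): print(v,P[v,298].round(4),P[v,335].round(4))
print(P[222:230:2,303].round(4), P[225,330].round(4))
E
```

```text
t 18.4 tcp [0.5795 0.2171 0.0506] jawyaw 0.988 q [ 0.24  0.18  1.75 -0.    1.21 -0.75] F [ 1.1 -1.5 -0.6] op 0.0089
tool y [ 8.0e-04 -4.5e-03 -1.0e+00]
shift cm (cur axes) [-0.09  0.26 -0.06] turn [0.003 0.002 0.003] shift in goal axes [-0.09  0.26 -0.06]
[-0.3959381  -0.00718291  0.09439935]
228 [0.5618 0.2206 0.0691] [0.5712 0.2342 0.0681]
230 [0.5617 0.221  0.0725] [0.5705 0.2344 0.0725]
232 [0.5621 0.2207 0.0735] [0.5706 0.2342 0.0743]
236 [0.5637 0.2197 0.0735] [0.5727 0.233  0.073 ]
240 [0.5652 0.2187 0.0737] [0.5203 0.2582 0.2172]
[[0.5611 0.2238 0.0678]
 [0.5635 0.2218 0.0618]
 [0.5639 0.2216 0.0633]
 [0.5628 0.2227 0.0701]] [0.5709 0.232  0.0616]
```

View pics/w19.png

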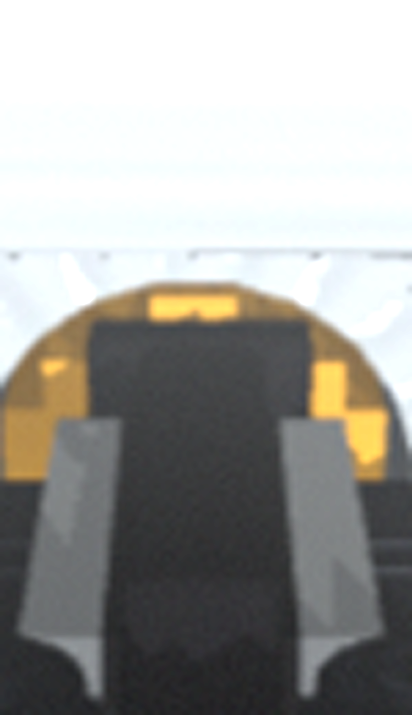

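Emit:
servo_tool:
  commands: [0.003, 0.03, 0.003, -0.05, 0.3, -0.02, 0, 0, -0.05, 0, -0.03, 0.3, 0, 0, 0, 0.03, 0, -0.03, 0.3, 0, 0]

```text
t: 18.75
tool_pos: [0.58, 0.217, 0.0496]
tool_rot: [-1.523, 0.465, -0.465]
contact_force: [-9.9, -4.7, 17.5]
opening: 0.0088
```

```bash
python3 - <<'E'
from slot import *
go([.5785,.2171,.048],-.585+np.pi/2);print(monitor.get_obs()['wrist_torque'])
w,P,L=cloud()
for v in (232,234,236,238): print(v,P[v,298].round(4),P[v,335].round(4))
E
```

```text
t 18.75 tcp [0.58   0.217  0.0496] jawyaw 0.977 q [ 0.24  0.19  1.75 -0.    1.21 -0.74] F [-9.9 -4.7 17.5] op 0.0088
tool y [-9.0e-04 -2.5e-03 -1.0e+00]
shift cm (cur axes) [-0.13  0.16 -0.08] turn [ 0.003 -0.009  0.001] shift in goal axes [-0.13  0.16 -0.08]
[-0.79589217  1.60673854 -0.07454241]
232 [0.5627 0.2208 0.0724] [0.5713 0.2342 0.0734]
234 [0.5633 0.2204 0.0731] [0.5727 0.2334 0.0717]
236 [0.5644 0.2196 0.072 ] [0.5732 0.2331 0.0725]
238 [0.5652 0.219  0.0719] [0.5741 0.2325 0.0721]
```

```bash
python3 - <<'E'
from slot import *
w,P,L=cloud()
print("plate",np.median(P[120:200,260:380,2]),"n/a")
print("box left strip",np.median(P[120:200,220:228,2]),"box right",np.median(P[120:200,408:420,2]))
print("collar top", np.median(np.r_[P[233:240,297:300,2].ravel(),P[233:239,333:336,2].ravel()]))
for v in range(212,232,2): print(v,P[v,300:336:5,2].round(4))
s=viewer.get_image('scene'); crop(s,375,190,425,240,12,'s19')
E
```

```text
plate 0.07154461537614089 n/a
box left strip 0.0666961839659504 box right 0.06644224933883187
collar top 0.0725707997242877
212 [0.0715 0.0713 0.0712 0.0717 0.071  0.072  0.0723 0.0708]
214 [0.0703 0.071  0.0722 0.0718 0.0714 0.0712 0.0715 0.0708]
216 [0.0658 0.0678 0.0676 0.0674 0.0674 0.0666 0.0687 0.0673]
218 [0.0663 0.0667 0.0672 0.0674 0.0672 0.0675 0.0678 0.0666]
220 [0.0671 0.0673 0.0663 0.0684 0.0667 0.0679 0.0672 0.0673]
222 [0.067  0.0584 0.0659 0.0655 0.0651 0.0579 0.066  0.0672]
224 [0.0613 0.0622 0.066  0.066  0.0667 0.061  0.0613 0.0662]
226 [0.0641 0.0626 0.0664 0.0655 0.0674 0.0642 0.0634 0.0544]
228 [0.0674 0.0682 0.0678 0.0685 0.0698 0.0685 0.0687 0.0678]
230 [0.0718 0.07   0.0718 0.0716 0.0719 0.0713 0.0716 0.0711]
```

View pics/s19.png

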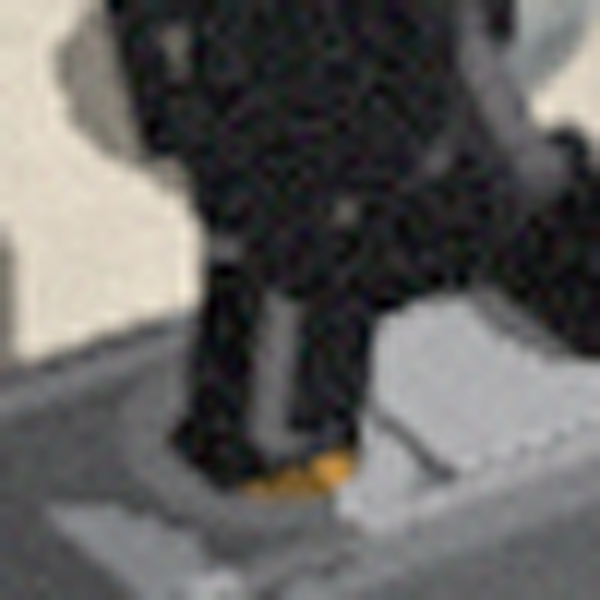

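Emit:
servo_tool:
  commands: [0, 0, 0, -0.05, 0, -0.03, 0, 0, 0.1, 0, -0.01, 0.05, 0, 0, 0, 0.1, 0, -0.01, 0.05, 0, 0, 0, 0.1, 0, -0.01, 0.05, 0, 0, 0, 0.1, 0, -0.01, 0.05, 0, 0]

```text
t: 19.4
tool_pos: [0.5797, 0.2172, 0.0496]
tool_rot: [-1.427, 0.788, -0.788]
contact_force: [-2.4, -2.4, 5.8]
opening: 0.0089
```

```bash
python3 - <<'E'
from slot import *
go([.5785,.2175,.0496],-.585+np.pi/2-.4);print(monitor.get_obs()['wrist_torque'])
E
```

```text
t 19.4 tcp [0.5797 0.2172 0.0496] jawyaw 0.56 q [ 0.24  0.19  1.75 -0.    1.21 -0.32] F [-2.4 -2.4  5.8] op 0.0089
tool y [-0.0013 -0.0028 -1.    ]
shift cm (cur axes) [-0.09  0.   -0.08] turn [ 0.003 -0.025  0.002] shift in goal axes [-0.09  0.   -0.08]
[-0.39899036  0.40090372  0.08651136]
```

Emit:
servo_tool:
  commands: [0, 0.1, 0, -0.01, 0.05, 0, 0, 0, 0.1, 0, -0.01, 0.05, 0, 0, 0, 0.1, 0, -0.01, 0.05, 0, 0, 0, 0.1, 0, -0.01, 0.05, 0, 0, 0, 0.1, 0, -0.01, 0.05, 0, 0]

```text
t: 19.9
tool_pos: [0.5801, 0.2171, 0.0497]
tool_rot: [-1.232, 1.182, -1.183]
contact_force: [-3.0, -3.8, 6.5]
opening: 0.009
```

```bash
python3 - <<'E'
from slot import *
go([.5785,.2175,.0496],-.585+np.pi/2-1.4);print(monitor.get_obs()['wrist_torque'])
w=viewer.get_image('wrist');crop(w,180,60,460,360,2,'w20')
E
```

```text
t 19.9 tcp [0.5801 0.2171 0.0497] jawyaw 0.038 q [ 0.24  0.19  1.74 -0.    1.21  0.2 ] F [-3.  -3.8  6.5] op 0.009
tool y [-0.0031 -0.0043 -1.    ]
shift cm (cur axes) [-0.05  0.01 -0.15] turn [0.002 0.452 0.005] shift in goal axes [ 0.02  0.01 -0.16]
[-0.4450193   0.51735116  0.07833436]
```

View pics/w20.png

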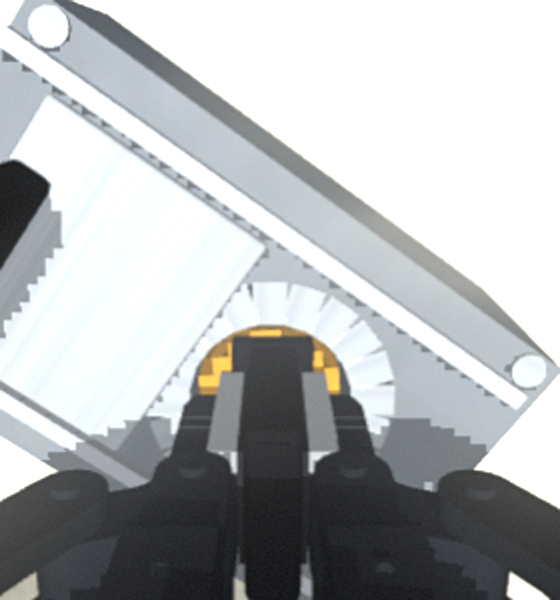

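Emit:
servo_tool:
  commands: [0, 0.1, 0, -0.02, 0.04, -0.02, 0, 0, 0.1, 0, -0.01, 0.04, -0.02, 0, 0, 0.1, 0, -0.01, 0.04, 0, 0, 0, 0.1, 0, -0.01, 0.04, 0, 0]

```text
t: 20.35
tool_pos: [0.5802, 0.217, 0.0497]
tool_rot: [-1.011, 1.484, -1.488]
contact_force: [-2.5, -3.1, 5.3]
opening: 0.009
```

```bash
python3 - <<'E'
from slot import *
go([.5785,.2175,.0496],-.585+np.pi/2-1.4);print(monitor.get_obs()['wrist_torque'])
E
```

```text
t 20.35 tcp [0.5802 0.217  0.0497] jawyaw -0.382 q [ 0.24  0.19  1.74 -0.    1.21  0.62] F [-2.5 -3.1  5.3] op 0.009
tool y [-0.0041 -0.0056 -1.    ]
shift cm (cur axes) [ 0.02  0.01 -0.18] turn [0.002 0.032 0.007] shift in goal axes [ 0.03  0.01 -0.18]
[-0.53839194  0.46591581  0.0846106 ]
```

Close to the stop. I'll press on slightly past 1.4 rad so the key is held firmly there.

Emit:
servo_tool:
  commands: [0, 0.05, 0, 0, 0.04, 0, 0, 0, 0.05, 0, 0, 0.04, 0, 0, 0, 0.05, 0, 0, 0.04, 0, 0]

```text
t: 20.65
tool_pos: [0.5803, 0.217, 0.0497]
tool_rot: [-0.912, 1.595, -1.599]
contact_force: [-3.1, -1.5, 5.1]
opening: 0.0091
```

```bash
python3 - <<'E'
from slot import *
go([.5785,.2175,.0496],-.585+np.pi/2-1.4);print(monitor.get_obs()['wrist_torque'])
w=viewer.get_image('wrist');crop(w,180,60,460,360,2,'w21')
go([.5785,.2175,.0496],-.585+np.pi/2-1.4);print(monitor.get_obs()['wrist_torque'])
E
```

```text
t 20.65 tcp [0.5803 0.217  0.0497] jawyaw -0.54 q [ 0.24  0.19  1.74 -0.    1.22  0.78] F [-3.1 -1.5  5.1] op 0.0091
tool y [-0.0057 -0.006  -1.    ]
shift cm (cur axes) [ 0.04  0.01 -0.18] turn [ 0.002 -0.125  0.008] shift in goal axes [ 0.02  0.01 -0.18]
[-0.35773429  0.51185825  0.07640725]
t 20.7 tcp [0.5803 0.217  0.0497] jawyaw -0.541 q [ 0.24  0.19  1.74 -0.    1.22  0.78] F [-3.9 -2.6  4.6] op 0.0088
tool y [-0.0057 -0.006  -1.    ]
shift cm (cur axes) [ 0.05  0.01 -0.18] turn [ 0.002 -0.127  0.008] shift in goal axes [ 0.02  0.01 -0.18]
[-0.42216922  0.45706957  0.0384436 ]
```

View pics/w21.png

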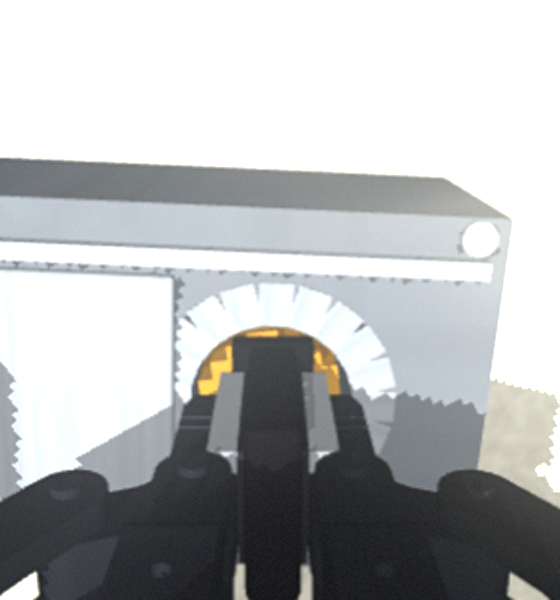

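Emit:
servo_tool:
  commands: [0, 0.05, 0, 0, 0.04, 0, 0, 0, 0.05, 0, 0, 0.04, 0, 0]

```text
t: 20.9
tool_pos: [0.5802, 0.2169, 0.0497]
tool_rot: [-0.843, 1.665, -1.67]
contact_force: [-1.7, -2.5, 5.9]
opening: 0.0088
```

```bash
python3 - <<'E'
from slot import *
go([.5785,.2175,.0496],-.585+np.pi/2-1.4);print(monitor.get_obs()['wrist_torque'])
E
```

```text
t 20.9 tcp [0.5802 0.2169 0.0497] jawyaw -0.643 q [ 0.24  0.19  1.74 -0.01  1.22  0.88] F [-1.7 -2.5  5.9] op 0.0088
tool y [-0.0069 -0.0069 -1.    ]
shift cm (cur axes) [ 0.05  0.01 -0.17] turn [ 0.003 -0.229  0.009] shift in goal axes [ 0.01  0.01 -0.17]
[-0.44860933  0.4889744   0.80820184]
```

```bash
python3 - <<'E'
from slot import *
w=viewer.get_image('wrist');crop(w,180,60,460,360,2,'w22')
s=viewer.get_image('scene');cv2.imwrite('pics/s22.png',s["frame"][:,:,::-1])
for i in range(4): viewer.get_image('top')
go([.5785,.2175,.0496],-.585+np.pi/2-1.4);print(monitor.get_obs()['wrist_torque'])
E
```

```text
t 21.2 tcp [0.5801 0.2169 0.0497] jawyaw -0.641 q [ 0.24  0.19  1.74 -0.01  1.22  0.88] F [-2.9 -2.2  4.7] op 0.0088
tool y [-0.007 -0.007 -1.   ]
shift cm (cur axes) [ 0.05  0.01 -0.17] turn [ 0.003 -0.227  0.01 ] shift in goal axes [ 0.01  0.01 -0.17]
[-0.43277572  0.45444716  0.63685228]
```

View pics/w22.png

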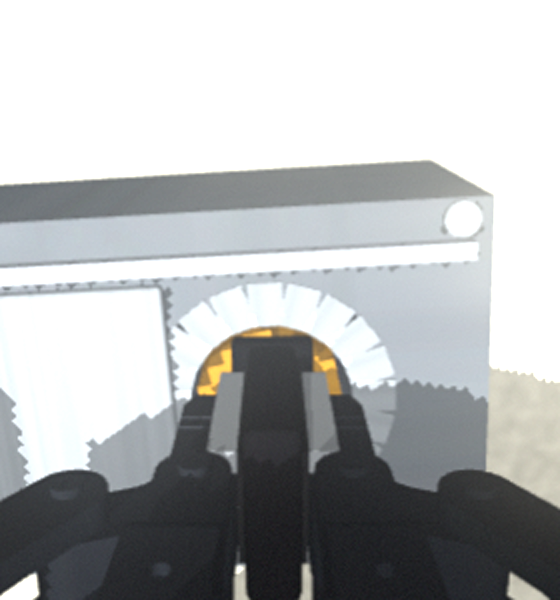

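View pics/s22.png

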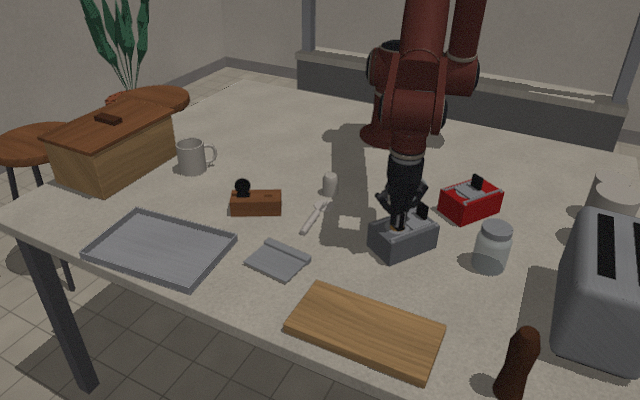

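```bash
python3 -c "
from station import ticket
print(ticket.finish_job())"
```

```text
the job is handed in; nothing more can be done
None
```

The job is handed in at about 21 s of the 64 s allowed. The cover is out, and the rectangular-headed key is home, turned to the stop and still gripped.

**What I did**
- **Cover:** I pulled it out by its tab. It stayed out after I let go, with the keyway bare.
- **Key:** I took the rectangular-headed key from the stand, lined it up over the slot with the wrist camera and pushed it through both pairs of pins. I then turned it clockwise and kept the grip at 90 N.

**What the last checks showed**
- **Fully home:** The collar's top measured 71 mm above the table after taking off the camera's 1.5 mm height bias, which is where it sits when home. The height did not change between pushing with 17 N and 33 N.
- **Turned to the stop:** The twisting torque stayed below 0.1 N m and then jumped to 0.8 N m. It held at about 0.64 N m for the following 0.3 s. The hand turned about 1.63 rad for a 1.4 rad stop; I put the difference down to the blade's play in the slot, but I could not read the cylinder's angle directly.
- **Surroundings:** The round-headed key is still in the stand. The other things look undisturbed in the last scene view.

**What disagreed**
- **First try at the tab:** It closed on air. Both cameras showed the fingertips about 28 mm higher than the reported tool position, so I gripped lower from then on.
- **Insertion force:** The hardest push reached about 33 N upward and 18 N sideways at the wrist, more than the pins alone should need. I eased it off straight away.

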